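# Count three milling balls into a grinding jar

### The job

Charge the open steel grinding jar with exactly three milling balls: slide it under the spout of the ball dispenser, snug into the V stop, and push the sprung lever all the way down and let it come fully up again three times, which drops one ball each time. Then draw the jar back out so that it stands upright at least its own width in front of the stop with the three balls in it, the other balls left in the track; drop no ball on the desk, do not tip the jar over and leave the jar's lid, the clear cup and the small amber bottle where they are.

Things in the scene. Friction and masses are not known exactly. Their poses are not given: they have to be found in the camera images.
- dispenser: Fixed ball dispenser: dark base plate (x -48..97 mm, 92 wide, 8 thick), two standards and an aluminium U track (x -75..85 mm, 28 wide, 22 inside) falling 14 degrees to its spout. Origin on the desk, on its centre line; -x points level the way balls roll out, y across, z up. Track floor is 62 mm up at the spout, 101 mm at the rear; cheek plates at x -66..-32 mm, 34 wide, reach 109 mm up.
- jar_stop (a point): Point on the desk under the jar's centre when the jar touches both bars of the V stop: x -95, y 0 mm in the dispenser's frame. The bars (steel, 5 mm thick, 16 mm high, part of the dispenser) make a 90 degree V open to -x, ends at x -81, y +-34 mm. A jar here has the spout's lip above its mouth, 20 mm from its centre, and stays by its own weight while balls drop in.
- spout (a point): Middle of the spout's lip (front edge of the track floor), 62 mm above the desk; the metal reaches down to 59 mm, and the track's side walls reach up to 78 mm there.
- lever_pad (a point): Top centre of the black ribbed thumb pad (30 x 30 x 5 mm) on the lever's free end, about 137 mm above the desk at rest. Press it down from above. It swings about pivot: over the full stroke it goes down about 26 mm and 15 mm towards the dispenser's +x. Its face leans 17 degrees at rest (higher towards +x) and 17 degrees the other way when down.
- pivot (a point): Axis of the lever's pin, across the track (along the dispenser's y), 99 mm above the desk. The pad's top centre is about 51 mm from it.
- lever (a joint): Lever angle, rad: 0 = up at rest, 0.6 = fully down on its end stop; sprung, returns by itself; takes 2 N at the pad to start, 5 N at the end. Two blades pass one ball per stroke: the front ball goes at about 0.5 (a shorter stroke drops none) while the next is held; with the lever up the queue rolls forward. Wait 0.4 s down for the ball to reach the jar and 0.4 s up for the queue.
- jar: Open-topped straight-sided steel grinding jar, loose: 66 mm outside diameter, 48 mm high, wall 5 mm (56 mm bore), inner floor 6 mm above the desk, 0.3 kg, on a slick white plastic foot disc (60 mm across). Origin at the centre of its underside, z up. It slides easily on the desk (friction about 0.22).
- jar_lid: The jar's turned steel lid, 68 mm across and 24 mm high, standing on the desk near the jar; a bystander. Origin at the centre of its underside.
- clear_cup: Clear plastic dosing cup, 70 mm across, 47 mm high, 12 g; a bystander. Origin at the centre of its underside.
- amber_vial: Small amber bottle with a white cap, 33 mm across, 69 mm high; a bystander. Origin at the centre of its underside.
- ball_1: White ceramic milling ball, 20 mm diameter, 25 g, number 1 in the queue in the track counted from the spout (six balls in all). Origin at its centre.
- ball_2: White ceramic milling ball, 20 mm diameter, 25 g, number 2 in the queue in the track counted from the spout (six balls in all). Origin at its centre.
- ball_3: White ceramic milling ball, 20 mm diameter, 25 g, number 3 in the queue in the track counted from the spout (six balls in all). Origin at its centre.
- ball_4: White ceramic milling ball, 20 mm diameter, 25 g, number 4 in the queue in the track counted from the spout (six balls in all). Origin at its centre.
- ball_5: White ceramic milling ball, 20 mm diameter, 25 g, number 5 in the queue in the track counted from the spout (six balls in all). Origin at its centre.
- ball_6: White ceramic milling ball, 20 mm diameter, 25 g, number 6 in the queue in the track counted from the spout (six balls in all). Origin at its centre.
Not all that is in view belongs to the job. Leave any green look-alike of the jar alone.

How it is judged:
By the outcome, as a careful person would: the job done as asked, in the order asked, and still so for the second after the job is handed in, with the robot touching nothing.
It also fails if it takes over 67 s, if anything falls off the work surface, if the arm or the gripper's body presses on something with over 40 N, if the wrist force passes 120 N, or if a joint passes its speed limit or range.

### The arm

A 6-joint arm with a two-finger parallel gripper is mounted at the origin on a cart in front of the work surface, level with it; the furniture and walls round the work are solid. World frame = base frame: x ahead of the robot, y to its left, z up, the work surface at z = 0. Lengths are in mm, angles in rad, forces in N, time in s.
With the tool pointing down it reaches from about 275 to 750 mm from the base axis. Payload 10.2 kg.
Tool frame: the origin (TCP) lies between the finger pads; the fingertips stand 19 mm ahead of it and the grasp point (between the pads) is the TCP; z points along the fingers, y is the line along which they close (so a half turn about z gives the same grasp; the last joint's range is limited). The gripper opens to 85 mm and grips with 20 to 120 N. Pads are 22 mm wide; open, the fingers measure 114 mm over their backs; the gripper's body (76 mm by 85 mm) begins 54 mm behind the grasp point. The pads swing forward as they close: fully open they stand 13 mm farther back than shut.
Start: joints at [-1.476, 0.313, 1.498, -0, 1.331, -0.223], TCP at [164.038, -498.721, 250.294] pointing down, gripper open.
Joint ranges: [-2.94, 2.94], [-0.97, 2.17], [0.19, 2.56], [-1.23, 4.37], [0.02, 3.11], [-2.88, 2.88]. Speed limits (rad/s): [2.39, 2.39, 3.01, 3.14, 3.14, 3.14].

### API

Orientations are given as a unit quaternion [w, x, y, z].
In Python, from rig import sense, capture, finish_job gives the robot as it stands. The module is installed in compiled form; this text tells all that it offers.
- The arm moves only by the tool move_arm, never from a script. Its argument "moves" is a list of rows, each an object with "turn": the turn, a rotation vector about the tool's x, y, z in rad, a list of three; "translation": the shift along the tool's x, y, z in mm, a list of three; "hand": the opening, from 0 (shut) to 1 (fully open). In form: [{"turn": [wx, wy, wz], "translation": [x, y, z], "hand": hand}, ...]. A call has 1 to 10 rows; each row shifts and turns the commanded pose from where the row before left it, along the tool's axes as they then stand; what a row does not reach is not made up. A row lasts 1/12 s, in which the tool goes at most 41.7 mm and 7.16 degrees, less where a joint would pass 70% of its speed; a pose out of reach is approached as far as the arm can. A call with a gripper value outside its range is refused whole. The fingers move at their own pace and stop on an object; "grip_force" is the grip in N (left out, the last holds). Time passes only in rows, so rows that do not move let the fingers close. It gives the time, the measured TCP pose, the force, the opening and the grip force at its end, in the units of the state.
- sense(): the state, without advancing time (a new reading comes with each control period).
- capture(name): name is "side" or "top"; returns a dict with "image" (400x640x3 uint8, blue, green, red), "z_map" (400x640 float32, mm along the optical axis (not along the pixel's ray), 0 where there is no reading), "vertical_fov" (degrees; the focal length in pixels is half the picture's height over the tangent of half this angle, whatever the lens; pixels are square), "cx", "cy" (the principal point, pixels), "R" (3x3) and "t" (3): a world point X has camera coordinates R X + t. Camera axes: x right, y down, z forward; pixel columns grow to the right and rows downward; lengths in mm; the calibration is good to about 2 mm. A picture is of the moment at which its call begins.
- finish_job(): hands the job in; it is judged then, once.
The state is a dict: "time_s": time; "joints": joint angles; "dq": joint speeds; "tau": joint torques, N m; "eef_pos": TCP position; "ee_rot": TCP orientation; "force": force on the tool from outside, world axes, zero at the start; "wrist_torque": the same for the moment, N m; "grip_width": opening from 0.0 (shut) to 1.0 (fully open); "grip_force": force on a finger pad.
Only numpy, scipy, OpenCV 4.12 (cv2) and the standard library are available. Lean on these libraries where they do the work, as an engineer would, in place of code of your own. Each camera call takes 0.05 s, during which the arm holds its last target. There are 200 camera calls.

## Working session

There is one attempt and no reset: what is moved stays moved. The work goes in short steps, Python scripts to look and compute and a tool call to move; the robot and the scene stay as the last step left them, time stands still between calls to the robot, and variables do not carry over. Pictures are saved under pics/ and viewed, at most 10 in all, crops included, and the job is handed in when it is done.

Besides the shell and the picture viewer there is one more tool, called after "Request:" by a JSON object that holds its "api" and its "payload", one argument or row to a line. move_arm: Moves the arm, as the interface text tells. Its arguments: {"type":"object","properties":{"moves":{"type":"array","items":{"type":"object","properties":{"turn":{"type":"array","items":{"type":"number"}},"translation":{"type":"array","items":{"type":"number"}},"hand":{"type":"number"}}}},"grip_force":{"type":"number"}},"required":["moves"]}

```bash
mkdir -p pics; cat > h.py <<'E'
import numpy as np, cv2, pickle
from rig import sense, capture
def cap(n,save=True):
    c=capture(n); pickle.dump(c,open(f'pics/{n}.pkl','wb')); return c
def load(n): return pickle.load(open(f'pics/{n}.pkl','rb'))
def f(c): return 200/np.tan(np.radians(c['vertical_fov'])/2)
def px(c,u,v,z=None,h=None):
    "pixel->world; depth map or on plane height h"
    d=np.array([(u-c['cx'])/f(c),(v-c['cy'])/f(c),1.]); R=np.array(c['R']);t=np.array(c['t'])
    o=-R.T@t; r=R.T@d
    if h is not None: return o+r*(h-o[2])/r[2]
    return o+r*(c['z_map'][int(v),int(u)] if z is None else z)
def proj(c,X):
    p=np.array(c['R'])@np.array(X)+np.array(c['t']); return p[:2]/p[2]*f(c)+[c['cx'],c['cy']]
def cloud(c):
    v,u=np.mgrid[:400,:640]; z=c['z_map']; P=np.stack([(u-c['cx'])/f(c)*z,(v-c['cy'])/f(c)*z,z],-1)
    return (P-np.array(c['t']))@np.array(c['R'])
E
python3 - <<'E'
from h import *
for n in ('top','side'):
    c=cap(n); cv2.imwrite(f'pics/{n}0.png',c['image']); print(n,c['vertical_fov'],c['cx'],c['cy'],-np.array(c['R']).T@c['t'])
print(sense())
E
```

```text
top 57.22000011755073 319.0169067856625 195.16770064404895 [ 527.67161396 -198.47361508  969.08373303]
side 55.24274920220693 318.6192737166248 199.40169790839167 [ 420.4722747  -926.57071675  639.93161944]
{'time_s': 0.1, 'joints': array([-1.47639749e+00,  3.13407922e-01,  1.49832405e+00,  1.32273106e-05,
        1.33099774e+00, -2.23387842e-01]), 'dq': array([-6.08780418e-04, -1.86389718e-03, -3.38358183e-03,  1.22417665e-03,
       -5.45020737e-04,  6.46277282e-05]), 'tau': array([ 3.63958083e-03, -4.12902975e+01, -2.60137439e+01, -1.19856127e-04,
        3.13004646e-03,  4.79459152e-05]), 'eef_pos': array([ 164.02283203, -498.51658591,  249.79914136]), 'ee_rot': array([-5.66931143e-04,  9.87403080e-01,  1.58224002e-01,  4.30516236e-05]), 'force': array([-0.72906016,  0.17464108, -0.20687312]), 'wrist_torque': array([ 0.05782097,  0.06183237, -0.03194233]), 'grip_force': 0.0, 'grip_width': 1.0020506919393362}
```

View pics/top0.png

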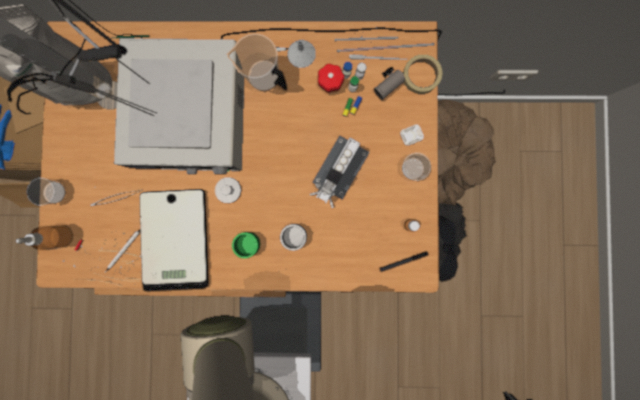

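View pics/side0.png

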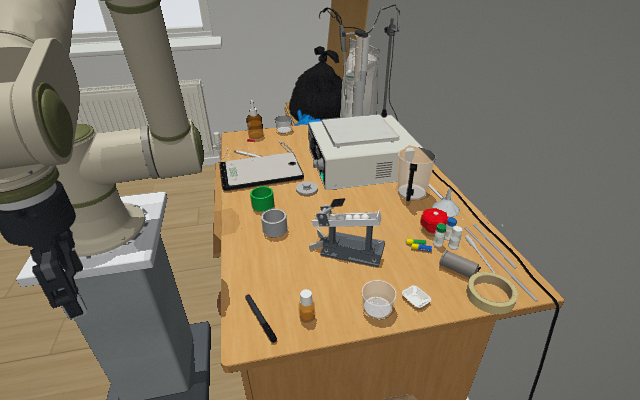

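The steel jar is the grey cylinder at top (293,237) and side (274,223). The green look-alike is at top (246,245), and the turned lid with a knob is at top (228,190). The dispenser is at top (341,170) with its spout toward the robot. I'll confirm this in an enlarged crop.

```bash
python3 - <<'E'
from h import *
a=load('top');b=load('side')
A=cv2.resize(a['image'][120:270,220:380],None,fx=4.9,fy=4,interpolation=3) if 0 else cv2.resize(a['image'][125:265,225:385],(800,700),interpolation=3)[:600]
A=cv2.resize(a['image'][130:265,220:400],(800,600),interpolation=3)
cv2.imwrite('pics/topc.png',A)
B=cv2.resize(b['image'][170:275,245:395],None,fx=5.33,fy=5.33,interpolation=3)
cv2.imwrite('pics/sidec.png',B)
P=cloud(a)
for u,v in [(293,237),(228,190),(246,245),(415,168),(414,226)]: print(u,v,P[v,u].round(),px(a,u,v,h=0).round())
# rims
for n,(x,y) in {'jar':(293,237)}.items():
    Q=P[y-20:y+20,x-20:x+20].reshape(-1,3); Q=Q[(Q[:,2]>40)&(Q[:,2]<56)]; print(n,len(Q),Q.mean(0),Q.min(0),Q.max(0))
Q=P[130:210,300:375].reshape(-1,3)
for lo,hi in((4,12),(12,20),(95,112),(112,160)):
    q=Q[(Q[:,2]>lo)&(Q[:,2]<hi)]; print(lo,hi,len(q),cv2.minAreaRect(q[:,:2].astype(np.float32)) if len(q) else 0)
Q=cloud(b).reshape(-1,3); Q=Q[(Q[:,2]>125)&(abs(Q[:,0]-480)<200)&(abs(Q[:,1]+200)<120)&(Q[:,2]<160)]
print(len(Q),Q.mean(0),Q.min(0),Q.max(0))
E
```

```text
293 237 [ 459. -115.   11.] [ 458. -114.    0.]
228 190 [580.  54.  26.] [581.  61.   0.]
246 245 [437.   8.  12.] [436.  10.   0.]
415 168 [ 642. -433.    6.] [ 643. -434.    0.]
414 226 [ 493. -415.   69.] [ 490. -431.    0.]
jar 166 [ 460.6995387  -117.850265     49.56841947] [ 429.12765434 -150.51302224   40.29472102] [491.74359244 -87.50058452  54.20119495]
4 12 1443 ((637.5328369140625, -228.17025756835938), (209.5711669921875, 195.7085418701172), 0.45326945185661316)
12 20 289 ((628.5604248046875, -230.2781219482422), (90.73259735107422, 176.11105346679688), 60.11891555786133)
95 112 420 ((626.9306030273438, -233.81298828125), (48.468772888183594, 151.74069213867188), 52.61693572998047)
112 160 272 ((638.314453125, -236.04641723632812), (29.627342224121094, 124.57098388671875), 59.8902473449707)
97 [ 606.24071324 -218.31921367  136.19792499] [ 587.95051499 -234.3268037   130.33876432] [ 624.31405972 -196.97582001  141.49882934]
```

View pics/topc.png

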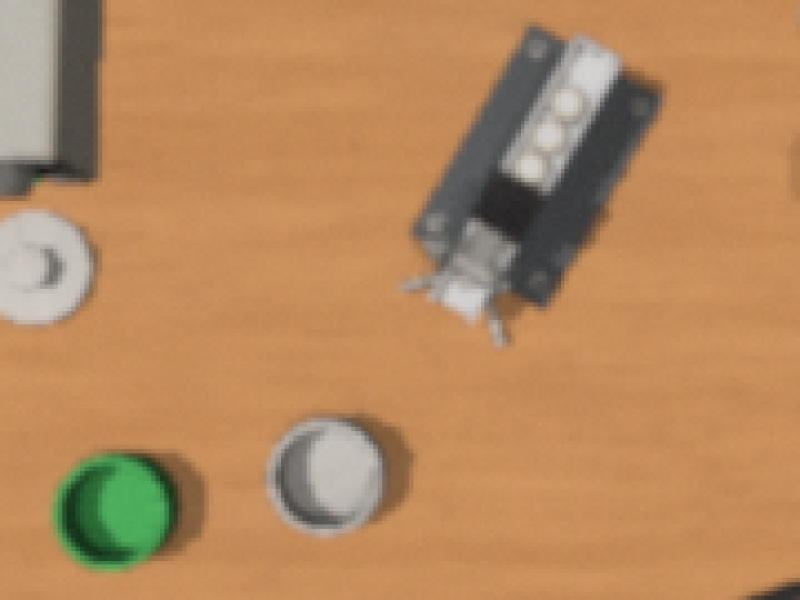

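View pics/sidec.png

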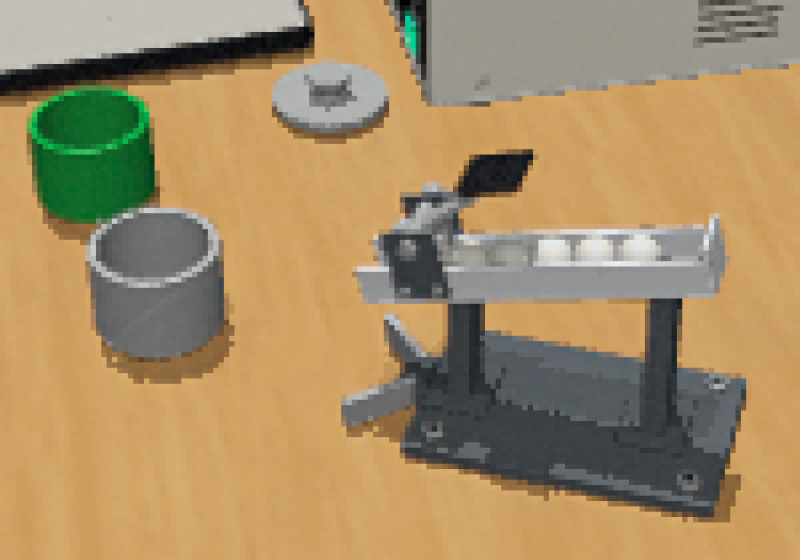

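```bash
python3 - <<'E'
from h import *
from scipy.optimize import least_squares as LS
a=load('top');b=load('side')
T=[((97,46,8),(532,27)),((97,-46,8),(662,92)),((-48,46,8),(415,232)),((-48,-46,8),(546,305)),((-81,34,16),(403,287)),((-81,-34,16),(503,343))]
S=[((-48,-46,8),(403,446)),((97,-46,8),(712,510)),((97,46,8),(745,380)),((-81,34,16),(387,318)),((-81,-34,16),(343,403))]
T=[(p,np.array(q)/4.444+[220,130]) for p,q in T]; S=[(p,np.array(q)/5.333+[245,170]) for p,q in S]
def W(s,p):
    c,d=np.cos(s[2]),np.sin(s[2]); return np.array([s[0]+c*p[0]-d*p[1],s[1]+d*p[0]+c*p[1],p[2]])
def res(s,L): return np.concatenate([proj(c,W(s,p))-q for c,l in L for p,q in l])
for n,L in (('top',[(a,T)]),('side',[(b,S)]),('both',[(a,T),(b,S)])):
    s=LS(res,[620,-225,-1.0],args=(L,)).x; print(n,s,np.degrees(s[2]),res(s,L).round(1))
for p in [(-95,0,0),(-180,0,0),(-75,0,62)]: print(p,W(s,p))
# pad & jar
for n,c in(('top',a),('side',b)):
    P=cloud(c).reshape(-1,3); I=c['image'].reshape(-1,3)
    m=(P[:,2]>122)&(P[:,2]<150)&(abs(P[:,0]-610)<70)&(abs(P[:,1]+225)<70)&(I.max(1)<60)
    q=P[m]; r=q-[s[0],s[1],0]; cs,sn=np.cos(s[2]),np.sin(s[2]); l=np.c_[cs*r[:,0]+sn*r[:,1],-sn*r[:,0]+cs*r[:,1],r[:,2]]
    print(n,'pad',m.sum(),q.mean(0),'local',l.mean(0),l.min(0),l.max(0))
def circ(c,u,v): 
    P=cloud(c)[v-30:v+30,u-22:u+22].reshape(-1,3); q=P[(P[:,2]>43)&(P[:,2]<53)]
    r=LS(lambda k:np.hypot(q[:,0]-k[0],q[:,1]-k[1])-k[2],[460,-117,31]).x; return len(q),r
print(circ(a,293,237),circ(b,274,215)); print(px(a,328/4.444+220,477/4.444+130,h=48))
E
```

```text
top [ 6.22978110e+02 -2.27665764e+02 -4.99519338e-01] -28.620349872386036 [-0.4 -1.9  1.   0.2 -0.8 -0.1  0.4  0.5 -0.3  0.6  0.   0.7]
side [ 6.22992147e+02 -2.26927731e+02 -5.14677454e-01] -29.48884590396353 [-0.5  0.1  0.7  0.1  0.9 -0.1 -0.5 -0.6 -0.6 -0. ]
both [ 6.22905583e+02 -2.27461050e+02 -5.04921190e-01] -28.929853170046357 [-0.2 -1.8  1.   0.4 -0.9 -0.2  0.2  0.5 -0.5  0.5 -0.2  0.7 -0.4  0.4
  1.   0.   0.8 -0.2 -0.7 -0.3 -0.6  0.4]
(-95, 0, 0) [ 539.76038602 -181.50589613    0.        ]
(-180, 0, 0) [ 465.36731497 -140.3881265     0.        ]
(-75, 0, 62) [ 557.26463803 -191.18066545   62.        ]
top pad 138 [ 606.61131719 -217.95088069  139.09494478] local [-18.86138175   0.4412572  139.09494478] [-30.44389485 -14.14158496 132.25597244] [ -6.86964792  15.4580632  145.26385284]
side pad 77 [ 606.39643909 -219.11770682  136.58580025] local [-18.48500708  -0.68390854 136.58580025] [-30.98162926 -12.79992385 130.33876432] [ -5.58604456  15.94514804 141.49882934]
(155, array([ 461.0590813 , -118.5044432 ,   30.15762871])) (248, array([-640.87166679, -206.40453325, 1104.47951391]))
[ 460.72625991 -119.79806279   48.        ]
```

```bash
cat >> h.py <<'E'
from scipy.spatial.transform import Rotation as Ro
D=np.array([623,-227.3,0]); YAW=np.radians(-29)
def W(p):
    c,d=np.cos(YAW),np.sin(YAW); return np.array([D[0]+c*p[0]-d*p[1],D[1]+d*p[0]+c*p[1],p[2]])
def L(X):
    c,d=np.cos(YAW),np.sin(YAW); r=np.array(X)-D; return np.array([c*r[0]+d*r[1],-d*r[0]+c*r[1],r[2]])
def state():
    s=sense(); q=s['ee_rot']; R=Ro.from_quat([q[1],q[2],q[3],q[0]]).as_matrix(); return s,np.array(s['eef_pos']),R
def to(X,y_head=None):
    s,p,R=state(); hd=np.degrees(np.arctan2(R[1,1],R[0,1]))
    print('t',s['time_s'],'local',L(p).round(1),'F',np.array(s['force']).round(1),'w',round(s['grip_width'],3),'yhead',hd.round(2),'zaxis',R[:,2].round(3))
    if y_head is not None:
        c,d=np.cos(np.radians(y_head)),np.sin(np.radians(y_head)); Rt=np.array([[d,c,0],[-c,d,0],[0,0,-1.]])
        print('turn',Ro.from_matrix(R.T@Rt).as_rotvec().round(4)); R=Rt
    print('translation',(R.T@(np.array(X)-p)).round(1),'world',(np.array(X)-p).round(1))
E
python3 - <<'E'
from h import *
J=np.array([461,-118.7,0]); d=W((1,0,0))-W((0,0,0)); g=J-30.5*d; print(g,L(J)); g[2]=150; to(g,-29)
E
```

```text
[ 434.32409893 -103.91330658    0.        ] [-194.33871732   16.44454172    0.        ]
t 0.1 local [-269.9 -459.7  249.8] F [-0.7  0.2 -0.2] w 1.002 yhead -71.79 zaxis [-0.     0.001 -1.   ]Traceback (most recent call last):
  File "<stdin>", line 2, in <module>
  File "h.py", line 31, in to
    print('turn',Ro.from_matrix(R.T@Rt).as_rotvec().round(4)); R=Rt
                 ~~~~~~~~~~~~~~^^^^^^^^
  File "scipy/spatial/transform/_rotation.pyx", line 1143, in scipy.spatial.transform._rotation.Rotation.from_matrix
ValueError: Non-positive determinant (left-handed or null coordinate frame) in rotation matrix 0: [[-7.33820508e-01  6.79343353e-01 -2.64422840e-04]
 [ 6.79342747e-01  7.33820284e-01  1.10595551e-03]
 [-9.45362371e-04 -6.31939099e-04  9.99999353e-01]].
```

```bash
sed -i 's/\[\[d,c,0\],\[-c,d,0\]/[[-d,c,0],[c,d,0]/' h.py
python3 - <<'E'
from h import *
J=np.array([461,-118.7,0]); d=W((1,0,0))-W((0,0,0)); g=J-30.5*d; g[2]=150; to(g,-29)
E
```

```text
t 0.1 local [-269.9 -459.7  249.8] F [-0.7  0.2 -0.2] w 1.002 yhead -71.79 zaxis [-0.     0.001 -1.   ]
turn [-1.000e-03 -7.000e-04 -7.469e-01]
translation [476.2  45.1  99.8] world [270.3 394.6 -99.8]
```

Request:
{"api": "move_arm", "payload": {
  "moves": [
    {"turn": [0, 0, -0.107], "translation": [0, 0, 0], "hand": 0.35},
    {"turn": [0, 0, -0.107], "translation": [0, 0, 0], "hand": 0.35},
    {"turn": [0, 0, -0.107], "translation": [0, 0, 0], "hand": 0.35},
    {"turn": [0, 0, -0.107], "translation": [0, 0, 0], "hand": 0.35},
    {"turn": [0, 0, -0.107], "translation": [0, 0, 0], "hand": 0.35},
    {"turn": [0, 0, -0.107], "translation": [0, 0, 0], "hand": 0.35},
    {"turn": [0, 0, -0.105], "translation": [0, 0, 0], "hand": 0.35}
  ]
}}

```text
time_s: 0.68
eef_pos: [164.0, -498.6, 249.9]
ee_rot: [-0.0, 0.86, 0.51, 0.0]
force: [0.6, 0.4, -0.0]
grip_width: 0.351
grip_force: 0.0
```

Request:
{"api": "move_arm", "payload": {
  "moves": [
    {"turn": [0, 0, 0], "translation": [29.75, 2.8, 3], "hand": 0.35},
    {"turn": [0, 0, 0], "translation": [29.75, 2.8, 3], "hand": 0.35},
    {"turn": [0, 0, 0], "translation": [29.75, 2.8, 3], "hand": 0.35},
    {"turn": [0, 0, 0], "translation": [29.75, 2.8, 3], "hand": 0.35},
    {"turn": [0, 0, 0], "translation": [29.75, 2.8, 3], "hand": 0.35},
    {"turn": [0, 0, 0], "translation": [29.75, 2.8, 3], "hand": 0.35},
    {"turn": [0, 0, 0], "translation": [29.75, 2.8, 3], "hand": 0.35},
    {"turn": [0, 0, 0], "translation": [29.75, 2.8, 3], "hand": 0.35}
  ]
}}

```text
time_s: 1.35
eef_pos: [299.5, -300.0, 226.0]
ee_rot: [-0.0, 0.862, 0.507, 0.0]
force: [-0.1, -0.4, 0.4]
grip_width: 0.353
grip_force: 0.0
```

Request:
{"api": "move_arm", "payload": {
  "moves": [
    {"turn": [0, 0, 0], "translation": [29.75, 2.8, 9], "hand": 0.35},
    {"turn": [0, 0, 0], "translation": [29.75, 2.8, 9], "hand": 0.35},
    {"turn": [0, 0, 0], "translation": [29.75, 2.8, 9], "hand": 0.35},
    {"turn": [0, 0, 0], "translation": [29.75, 2.8, 9], "hand": 0.35},
    {"turn": [0, 0, 0], "translation": [29.75, 2.8, 9], "hand": 0.35},
    {"turn": [0, 0, 0], "translation": [29.75, 2.8, 9], "hand": 0.35},
    {"turn": [0, 0, 0], "translation": [29.75, 2.8, 9], "hand": 0.35},
    {"turn": [0, 0, 0], "translation": [29.75, 2.8, 9], "hand": 0.35},
    {"turn": [0, 0, 0], "translation": [0, 0, 0], "hand": 0.35}
  ]
}}

```text
time_s: 2.1
eef_pos: [434.8, -100.4, 152.7]
ee_rot: [-0.001, 0.861, 0.509, -0.0]
force: [-0.1, -0.2, -0.1]
grip_width: 0.354
grip_force: 0.0
```

```bash
python3 - <<'E'
from h import *
J=np.array([461,-118.7,0]); d=W((1,0,0))-W((0,0,0)); g=J-30.5*d; g[2]=49; to(g,-29)
E
```

```text
t 2.1 local [-226.1   19.7  152.7] F [-0.1 -0.2 -0.1] w 0.354 yhead -28.78 zaxis [-0.002  0.002 -1.   ]
turn [-0.0029 -0.0008  0.0039]
translation [ -3.3   1.3 103.7] world [  -0.4   -3.5 -103.7]
```

Request:
{"api": "move_arm", "payload": {
  "moves": [
    {"turn": [0, 0, 0], "translation": [-3.3, 1.3, 0], "hand": 0.35},
    {"turn": [0, 0, 0], "translation": [0, 0, 20], "hand": 0.35},
    {"turn": [0, 0, 0], "translation": [0, 0, 20], "hand": 0.35},
    {"turn": [0, 0, 0], "translation": [0, 0, 20], "hand": 0.35},
    {"turn": [0, 0, 0], "translation": [0, 0, 15], "hand": 0.35},
    {"turn": [0, 0, 0], "translation": [0, 0, 10], "hand": 0.35},
    {"turn": [0, 0, 0], "translation": [0, 0, 0], "hand": 0.35}
  ]
}}

```text
time_s: 2.68
eef_pos: [432.3, -108.3, 67.9]
ee_rot: [-0.001, 0.862, 0.507, -0.001]
force: [-0.3, 0.1, -1.2]
grip_width: 0.348
grip_force: 0.0
```

```bash
python3 - <<'E'
from h import *
to((0,0,49))
c=cap('side'); cv2.imwrite('pics/s1.png',cv2.resize(c['image'][150:280,200:400],(800,520),interpolation=3))
E
```

```text
t 2.6833 local [-224.5   11.6   67.9] F [-0.3  0.1 -1.2] w 0.348 yhead -29.08 zaxis [-0.003  0.001 -1.   ]
translation [-115.4 -430.4   20.3] world [-432.3  108.3  -18.9]
```

View pics/s1.png

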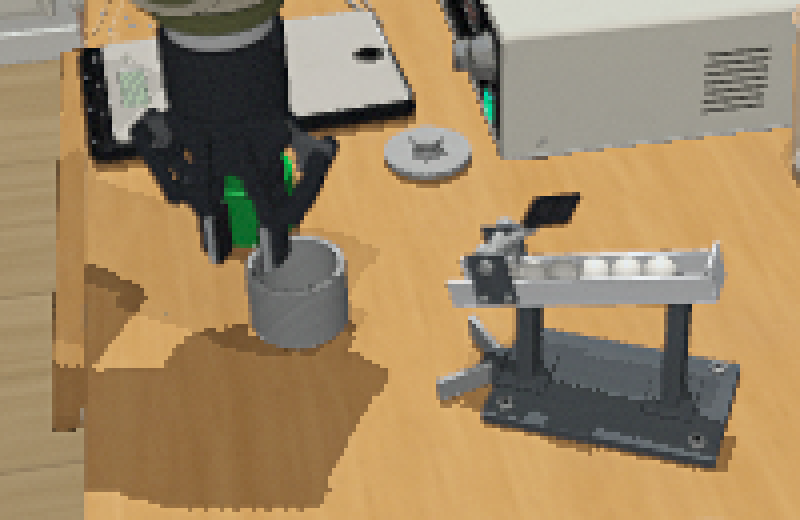

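The fingers straddle the jar's front wall near (262,250), about 5 mm off across it. I'll correct that, finish the descent and close on the wall.

Request:
{"api": "move_arm", "payload": {
  "moves": [
    {"turn": [0, 0, 0], "translation": [4.8, 0, 5], "hand": 0.35},
    {"turn": [0, 0, 0], "translation": [0, 0, 10], "hand": 0.35},
    {"turn": [0, 0, 0], "translation": [0, 0, 4], "hand": 0.35},
    {"turn": [0, 0, 0], "translation": [0, 0, 0], "hand": 0.35},
    {"turn": [0, 0, 0], "translation": [0, 0, 0], "hand": 0.35}
  ]
}}

```text
time_s: 3.15
eef_pos: [436.0, -103.5, 50.7]
ee_rot: [0.0, 0.862, 0.508, 0.0]
force: [0.8, -0.0, 0.9]
grip_width: 0.349
grip_force: 0.0
```

```bash
python3 - <<'E'
from h import *
to(W((-224.8,16.4,49)),-29)
E
```

```text
t 3.15 local [-223.6   17.6   50.7] F [ 0.8 -0.   0.9] w 0.349 yhead -28.99 zaxis [ 0. -0. -1.]
turn [0.0004 0.     0.0001]
translation [-1.2 -1.2  1.7] world [-1.6 -0.4 -1.7]
```

Request:
{"api": "move_arm", "payload": {
  "grip_force": 25,
  "moves": [
    {"turn": [0, 0, 0], "translation": [-1.2, -1, 1.5], "hand": 0.2},
    {"turn": [0, 0, 0], "translation": [0, 0, 0], "hand": 0.12},
    {"turn": [0, 0, 0], "translation": [0, 0, 0], "hand": 0.04},
    {"turn": [0, 0, 0], "translation": [0, 0, 0], "hand": 0.0},
    {"turn": [0, 0, 0], "translation": [0, 0, 0], "hand": 0.0},
    {"turn": [0, 0, 0], "translation": [0, 0, 0], "hand": 0.0}
  ]
}}

```text
time_s: 3.65
eef_pos: [434.5, -104.1, 49.1]
ee_rot: [0.0, 0.862, 0.508, 0.0]
force: [-0.9, 0.4, 6.2]
grip_width: 0.064
grip_force: 26.3
```

```bash
python3 - <<'E'
from h import *
to(W((-140.5,0,49)),-29)
E
```

```text
t 3.65 local [-224.6   16.4   49.1] F [-0.9  0.4  6.2] w 0.064 yhead -28.99 zaxis [ 0. -0. -1.]
turn [0.0005 0.0001 0.0002]
translation [-16.4  84.1   0.1] world [ 65.6 -55.1  -0.1]
```

Request:
{"api": "move_arm", "payload": {
  "moves": [
    {"turn": [0, 0, 0], "translation": [-1.6, 4, -0.4], "hand": 0.0},
    {"turn": [0, 0, 0], "translation": [-1.6, 8, 0], "hand": 0.0},
    {"turn": [0, 0, 0], "translation": [-1.6, 9, 0], "hand": 0.0},
    {"turn": [0, 0, 0], "translation": [-1.6, 9, 0], "hand": 0.0},
    {"turn": [0, 0, 0], "translation": [-1.7, 9, 0], "hand": 0.0},
    {"turn": [0, 0, 0], "translation": [-1.7, 9, 0], "hand": 0.0},
    {"turn": [0, 0, 0], "translation": [-1.7, 9, 0], "hand": 0.0},
    {"turn": [0, 0, 0], "translation": [-1.7, 9, 0], "hand": 0.0},
    {"turn": [0, 0, 0], "translation": [-1.6, 9, 0], "hand": 0.0},
    {"turn": [0, 0, 0], "translation": [-1.6, 9, 0], "hand": 0.0}
  ]
}}

```text
time_s: 4.48
eef_pos: [500.6, -159.7, 49.1]
ee_rot: [-0.0, 0.862, 0.508, -0.0]
force: [-1.3, 2.0, 2.7]
grip_width: 0.063
grip_force: 26.3
```

Request:
{"api": "move_arm", "payload": {
  "moves": [
    {"turn": [0, 0, 0], "translation": [0, 0, 0], "hand": 0.0},
    {"turn": [0, 0, 0], "translation": [0, 0, 0], "hand": 0.0}
  ]
}}

```text
time_s: 4.65
eef_pos: [500.6, -159.7, 49.1]
ee_rot: [0.001, 0.862, 0.507, 0.0]
force: [1.5, -0.3, 1.2]
grip_width: 0.062
grip_force: 26.4
```

```bash
python3 - <<'E'
from h import *
to(W((-126,0,49)),-29)
c=cap('top'); cv2.imwrite('pics/t1.png',cv2.resize(c['image'][130:265,220:400],(800,600),interpolation=3))
b=cap('side'); cv2.imwrite('pics/s2.png',cv2.resize(b['image'][170:275,245:395],None,fx=5.33,fy=5.33,interpolation=3))
E
```

```text
t 4.65 local [-139.8   -0.3   49.1] F [ 1.5 -0.3  1.2] w 0.062 yhead -29.01 zaxis [ 0.001 -0.001 -1.   ]
turn [ 0.0017  0.0001 -0.0002]
translation [ 0.3 13.8  0.1] world [12.2 -6.5 -0.1]
```

View pics/s2.png

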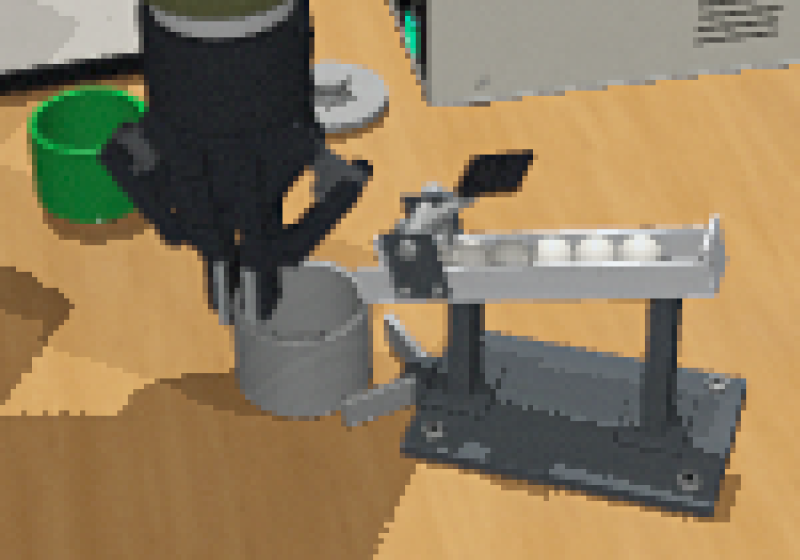

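The jar is upright and gripped at crop (270,300), aligned with the V. The gripper's inner knuckle at (368,172) is nearing the cheek plates at (410,230), so I'll measure that clearance.

```bash
python3 - <<'E'
from h import *
_,p,_=state(); lp=L(p)
for n in('side','top'):
    c=load(n); P=cloud(c).reshape(-1,3); P=P[(c['z_map'].ravel()>0)]
    Q=np.array([L(x) for x in P[(abs(P[:,0]-500)<110)&(abs(P[:,1]+165)<110)&(P[:,2]>52)&(P[:,2]<260)]])
    for z in range(55,215,10):
        q=Q[(abs(Q[:,2]-z)<5)&(abs(Q[:,1])<48)&(Q[:,0]<-76)] ; r=q-lp
        if len(q): print(n,z,len(q),'x',r[:,0].min().round(),r[:,0].max().round(),'y',r[:,1].min().round(),r[:,1].max().round())
P=cloud(load('side')); print(L(P[203,312]),L(P[203,313]),L(P[200,311]),L(P[206,306]))
E
```

```text
side 55 37 x -17.0 17.0 y -13.0 4.0
side 65 48 x -16.0 65.0 y -15.0 16.0
side 75 75 x -37.0 64.0 y -16.0 16.0
side 85 125 x -41.0 63.0 y -17.0 10.0
side 95 99 x -48.0 49.0 y -21.0 9.0
side 105 114 x -59.0 56.0 y -20.0 10.0
side 115 133 x -62.0 62.0 y -21.0 2.0
side 125 185 x -62.0 63.0 y -22.0 9.0
side 135 155 x -49.0 49.0 y -23.0 7.0
side 145 75 x -42.0 41.0 y -15.0 6.0
side 155 29 x -13.0 38.0 y -36.0 4.0
side 165 108 x -29.0 39.0 y -40.0 9.0
side 175 119 x -32.0 38.0 y -40.0 11.0
side 185 121 x -31.0 38.0 y -42.0 3.0
side 195 127 x -30.0 37.0 y -40.0 8.0
side 205 175 x -34.0 36.0 y -39.0 21.0
top 55 10 x 45.0 56.0 y -31.0 21.0
top 85 2 x 62.0 65.0 y 13.0 14.0
top 105 1 x 49.0 49.0 y -8.0 -8.0
top 115 5 x 43.0 50.0 y -15.0 7.0
top 125 65 x 44.0 63.0 y -16.0 9.0
top 135 23 x 44.0 56.0 y -16.0 1.0
top 145 1 x 43.0 43.0 y 1.0 1.0
[-80.22011582  -1.71727075 123.32204678] [-79.00408763   2.10624092 121.00855989] [-85.22795567   6.19742649 125.84581293] [-92.37535678 -10.84395788 118.43709554]
```

Clearance for that grip at the stop is only 1–3 mm. I'll release here, then nudge the jar home from outside with shut fingers so the V centres it.

Request:
{"api": "move_arm", "payload": {
  "moves": [
    {"turn": [0, 0, 0], "translation": [0, 0, 0], "hand": 0.1},
    {"turn": [0, 0, 0], "translation": [0, 0, 0], "hand": 0.22},
    {"turn": [0, 0, 0], "translation": [0, 0, 0], "hand": 0.22},
    {"turn": [0, 0, 0], "translation": [0, 0, -10], "hand": 0.22},
    {"turn": [0, 0, 0], "translation": [0, 0, -20], "hand": 0.22},
    {"turn": [0, 0, 0], "translation": [0, 0, -10], "hand": 0.22},
    {"turn": [0, 0, 0], "translation": [0, -12, 0], "hand": 0.1},
    {"turn": [0, 0, 0], "translation": [0, -14, 0], "hand": 0.0},
    {"turn": [0, 0, 0], "translation": [0, 0, 0], "hand": 0.0},
    {"turn": [0, 0, 0], "translation": [0, 0, 0], "hand": 0.0}
  ]
}}

```text
time_s: 5.58
eef_pos: [477.3, -146.5, 89.8]
ee_rot: [0.0, 0.862, 0.508, 0.0]
force: [-0.3, -0.7, -0.5]
grip_width: -0.002
grip_force: 0.0
```

```bash
python3 - <<'E'
from h import *
to(W((-160,0,33)),-29)
E
```

```text
t 5.5833 local [-1.666e+02  1.000e-01  8.980e+01] F [-0.3 -0.7 -0.5] w -0.002 yhead -28.99 zaxis [ 0.001 -0.    -1.   ]
turn [0.0009 0.     0.0002]
translation [-0.1  6.6 56.8] world [  5.8  -3.3 -56.8]
```

Request:
{"api": "move_arm", "payload": {
  "moves": [
    {"turn": [0, 0, 0], "translation": [0, 0, 20], "hand": 0.0},
    {"turn": [0, 0, 0], "translation": [0, 0, 20], "hand": 0.0},
    {"turn": [0, 0, 0], "translation": [0, 0, 17], "hand": 0.0},
    {"turn": [0, 0, 0], "translation": [0, 0, 0], "hand": 0.0},
    {"turn": [0, 0, 0], "translation": [0, 4, 0], "hand": 0.0},
    {"turn": [0, 0, 0], "translation": [0, 4, 0], "hand": 0.0},
    {"turn": [0, 0, 0], "translation": [0, 4, 0], "hand": 0.0},
    {"turn": [0, 0, 0], "translation": [0, 4, 0], "hand": 0.0},
    {"turn": [0, 0, 0], "translation": [0, 2, 0], "hand": 0.0},
    {"turn": [0, 0, 0], "translation": [0, 0, 0], "hand": 0.0}
  ]
}}

```text
time_s: 6.42
eef_pos: [493.6, -155.6, 32.7]
ee_rot: [0.001, 0.862, 0.508, 0.0]
force: [0.1, -0.4, -0.5]
grip_width: 0.002
grip_force: 0.0
```

Request:
{"api": "move_arm", "payload": {
  "moves": [
    {"turn": [0, 0, 0], "translation": [0, 1, 0], "hand": 0.0},
    {"turn": [0, 0, 0], "translation": [0, 1, 0], "hand": 0.0},
    {"turn": [0, 0, 0], "translation": [0, 0, 0], "hand": 0.0}
  ]
}}

```text
time_s: 6.67
eef_pos: [494.6, -156.1, 32.3]
ee_rot: [-0.0, 0.862, 0.508, -0.0]
force: [-1.3, 0.7, 0.4]
grip_width: -0.0
grip_force: 0.5
```

```bash
python3 - <<'E'
from h import *
to(W((-143,0,33)),-29)
P=cloud(cap('top'))
Q=P[150:235,270:350].reshape(-1,3); Q=Q[(Q[:,2]>43)&(Q[:,2]<52)]; q=np.array([L(x) for x in Q]); q=q[(np.hypot(q[:,0]+100,q[:,1])<45)]; print(len(q),q.min(0),q.max(0))
E
```

```text
t 6.6667 local [-146.8    0.    32.3] F [-1.3  0.7  0.4] w -0.0 yhead -28.99 zaxis [-0.  0. -1.]
turn [-0.0001 -0.      0.0002]
translation [-0.   3.8 -0.7] world [ 3.3 -1.9  0.7]
56 [-106.62270478  -35.1634895    45.08885891] [-70.55041982  29.17239766  51.72074857]
```

Request:
{"api": "move_arm", "payload": {
  "moves": [
    {"turn": [0, 0, 0], "translation": [0, 1, 0], "hand": 0.0},
    {"turn": [0, 0, 0], "translation": [0, 1, 0], "hand": 0.0},
    {"turn": [0, 0, 0], "translation": [0, 0, 0], "hand": 0.0}
  ]
}}

```text
time_s: 6.97
eef_pos: [496.0, -156.7, 32.2]
ee_rot: [-0.001, 0.862, 0.508, -0.0]
force: [-3.4, 3.0, 4.0]
grip_width: 0.001
grip_force: 2.4
```

Request:
{"api": "move_arm", "payload": {
  "moves": [
    {"turn": [0, 0, 0], "translation": [0, 1, 0], "hand": 0.0},
    {"turn": [0, 0, 0], "translation": [0, 0, 0], "hand": 0.0}
  ]
}}

```text
time_s: 7.13
eef_pos: [496.4, -156.6, 32.1]
ee_rot: [-0.002, 0.862, 0.508, -0.001]
force: [-6.6, 6.2, 6.7]
grip_width: -0.002
grip_force: 4.5
```

Request:
{"api": "move_arm", "payload": {
  "moves": [
    {"turn": [0, 0, 0], "translation": [0, 1, 0], "hand": 0.0},
    {"turn": [0, 0, 0], "translation": [0, 0, 0], "hand": 0.0}
  ]
}}

```text
time_s: 7.3
eef_pos: [496.7, -156.5, 32.1]
ee_rot: [-0.003, 0.862, 0.508, -0.001]
force: [-8.8, 9.0, 10.9]
grip_width: 0.003
grip_force: 6.7
```

Request:
{"api": "move_arm", "payload": {
  "moves": [
    {"turn": [0, 0, 0], "translation": [0, -4, 0], "hand": 0.0},
    {"turn": [0, 0, 0], "translation": [0, -8, 0], "hand": 0.0},
    {"turn": [0, 0, 0], "translation": [0, -20, 0], "hand": 0.0},
    {"turn": [0, 0, 0], "translation": [0, -20, -10], "hand": 0.0},
    {"turn": [0, 0, 0], "translation": [0, 0, -30], "hand": 0.0},
    {"turn": [0, 0, 0], "translation": [0, 0, -40], "hand": 0.0},
    {"turn": [0, 0, 0], "translation": [0, 0, -40], "hand": 0.0},
    {"turn": [0, 0, 0], "translation": [0, 0, 0], "hand": 0.0}
  ]
}}

```text
time_s: 7.97
eef_pos: [455.0, -134.2, 158.9]
ee_rot: [0.006, 0.862, 0.508, 0.003]
force: [0.4, -0.3, 0.9]
grip_width: -0.001
grip_force: 0.0
```

```bash
python3 - <<'E'
from h import *
to(W((-18.7,0,190)),61)
a=cap('top');b=cap('side')
A=cv2.resize(a['image'][165:235,280:350],(560,560),interpolation=3)
B=cv2.resize(b['image'][190:260,275:305+0],(240,560),interpolation=3); B=cv2.resize(b['image'][190:270,270:350],(560,560),interpolation=3)
cv2.imwrite('pics/c.png',np.hstack([A,B])[:, :]); cv2.imwrite('pics/c.png',cv2.resize(np.hstack([A,B]),(800,400)))
for n,c in(('top',a),('side',b)):
    Q=cloud(c).reshape(-1,3); Q=Q[c['z_map'].ravel()>0]; Q=Q[(Q[:,2]>(43 if n=='top' else 8))&(Q[:,2]<52)]; q=np.array([L(x) for x in Q])
    q=q[(np.hypot(q[:,0]+97,q[:,1])<42)&(q[:,0]<-85)]
    from scipy.optimize import least_squares as LS
    r=np.hypot(q[:,0]+95,q[:,1]); print(n,len(q),LS(lambda k:np.clip(np.hypot(q[:,0]-k[0],q[:,1]-k[1])-(30.5 if n=='top' else 33),-6,6),[-97,0],loss='soft_l1').x)
E
```

```text
t 7.9667 local [-192.    -0.   158.9] F [ 0.4 -0.3  0.9] w -0.001 yhead -28.98 zaxis [ 0.011 -0.006 -1.   ]
turn [ 0.0096  0.0102 -1.5704]
translation [-173.3    0.   -31.1] world [151.6 -84.   31.1]
top 89 [-98.35066177  -2.62125415]
side 424 [-94.96338044  -2.10879122]
```

View pics/c.png

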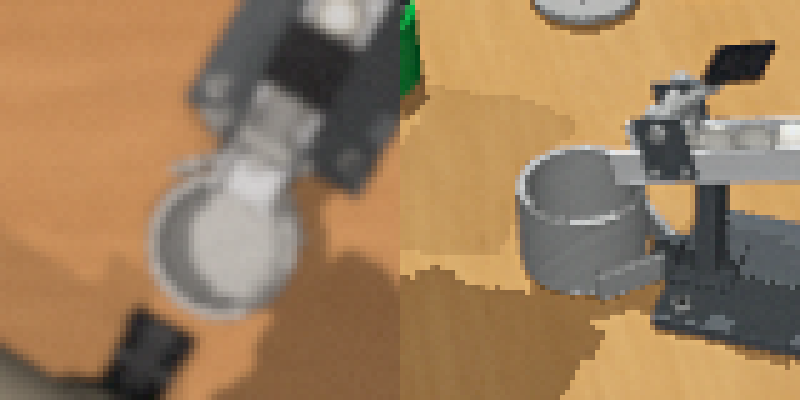

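The jar (left half, 225,245) touches the near bar but sits about 2–3 mm off the far one. I'll push it along the near bar with the tool turned 45°.

Request:
{"api": "move_arm", "payload": {
  "moves": [
    {"turn": [0.012, 0, 0], "translation": [0, 0, 0], "hand": 0.0},
    {"turn": [0, 0, -0.112], "translation": [0, 0, 0], "hand": 0.0},
    {"turn": [0, 0, -0.112], "translation": [0, 0, 0], "hand": 0.0},
    {"turn": [0, 0, -0.112], "translation": [0, 0, 0], "hand": 0.0},
    {"turn": [0, 0, -0.112], "translation": [0, 0, 0], "hand": 0.0},
    {"turn": [0, 0, -0.112], "translation": [0, 0, 0], "hand": 0.0},
    {"turn": [0, 0, -0.112], "translation": [0, 0, 0], "hand": 0.0},
    {"turn": [0, 0, -0.113], "translation": [0, 0, 0], "hand": 0.0},
    {"turn": [0, 0, 0], "translation": [0, 0, 0], "hand": 0.0}
  ]
}}

```text
time_s: 8.82
eef_pos: [452.0, -132.6, 150.7]
ee_rot: [-0.008, 0.6, 0.8, -0.001]
force: [0.1, 0.9, -0.2]
grip_width: 0.001
grip_force: 0.0
```

```bash
python3 - <<'E'
from h import *
to(W((-145,-52,33)),16)
E
```

```text
t 8.8167 local [-195.5   -0.   150.7] F [ 0.1  0.9 -0.2] w 0.001 yhead 16.21 zaxis [-0.013  0.008 -1.   ]
turn [-0.0109 -0.011   0.0036]
translation [-72.4  -1.1 117.7] world [  18.9  -69.9 -117.7]
```

Request:
{"api": "move_arm", "payload": {
  "moves": [
    {"turn": [-0.011, -0.011, 0], "translation": [0, 0, 0], "hand": 0.0},
    {"turn": [0, 0, 0], "translation": [-24, 0, 0], "hand": 0.0},
    {"turn": [0, 0, 0], "translation": [-24, 0, 0], "hand": 0.0},
    {"turn": [0, 0, 0], "translation": [-24, -1, 0], "hand": 0.0},
    {"turn": [0, 0, 0], "translation": [0, 0, 30], "hand": 0.0},
    {"turn": [0, 0, 0], "translation": [0, 0, 30], "hand": 0.0},
    {"turn": [0, 0, 0], "translation": [0, 0, 30], "hand": 0.0},
    {"turn": [0, 0, 0], "translation": [0, 0, 20], "hand": 0.0},
    {"turn": [0, 0, 0], "translation": [0, 0, 0], "hand": 0.0},
    {"turn": [0, 0, 0], "translation": [0, 0, 0], "hand": 0.0}
  ]
}}

```text
time_s: 9.65
eef_pos: [471.4, -202.3, 41.9]
ee_rot: [0.001, 0.603, 0.798, 0.0]
force: [-0.5, 0.5, -0.1]
grip_width: 0.001
grip_force: 0.0
```

```bash
python3 - <<'E'
from h import *
to(W((-135,-41,33)),16)
E
```

```text
t 9.65 local [-144.7  -51.6   41.9] F [-0.5  0.5 -0.1] w 0.001 yhead 15.86 zaxis [ 0.002 -0.001 -1.   ]
turn [ 0.0013  0.001  -0.0025]
translation [ 0.6 14.4  8.9] world [13.6  4.6 -8.9]
```

Request:
{"api": "move_arm", "payload": {
  "moves": [
    {"turn": [0, 0, 0], "translation": [0.5, 0, 10], "hand": 0.0},
    {"turn": [0, 0, 0], "translation": [0, 4, 0], "hand": 0.0},
    {"turn": [0, 0, 0], "translation": [0, 4, 0], "hand": 0.0},
    {"turn": [0, 0, 0], "translation": [0, 4, 0], "hand": 0.0},
    {"turn": [0, 0, 0], "translation": [0, 2, 0], "hand": 0.0},
    {"turn": [0, 0, 0], "translation": [0, 2, 0], "hand": 0.0},
    {"turn": [0, 0, 0], "translation": [0, 1, 0], "hand": 0.0},
    {"turn": [0, 0, 0], "translation": [0, 0, 0], "hand": 0.0}
  ]
}}

```text
time_s: 10.32
eef_pos: [488.3, -197.3, 32.5]
ee_rot: [0.002, 0.602, 0.799, 0.0]
force: [-0.7, -0.4, -0.6]
grip_width: -0.002
grip_force: 0.0
```

Request:
{"api": "move_arm", "payload": {
  "moves": [
    {"turn": [0, 0, 0], "translation": [0, 1, 0], "hand": 0.0},
    {"turn": [0, 0, 0], "translation": [0, 1, 0], "hand": 0.0},
    {"turn": [0, 0, 0], "translation": [0, 0, 0], "hand": 0.0}
  ]
}}

```text
time_s: 10.57
eef_pos: [490.1, -196.9, 32.5]
ee_rot: [0.002, 0.602, 0.799, 0.0]
force: [0.5, -0.4, -0.3]
grip_width: 0.0
grip_force: 0.0
```

Request:
{"api": "move_arm", "payload": {
  "moves": [
    {"turn": [0, 0, 0], "translation": [0, 1, 0], "hand": 0.0},
    {"turn": [0, 0, 0], "translation": [0, 1, 0], "hand": 0.0},
    {"turn": [0, 0, 0], "translation": [0, 0, 0], "hand": 0.0}
  ]
}}

```text
time_s: 10.82
eef_pos: [492.1, -196.2, 32.4]
ee_rot: [0.002, 0.602, 0.799, 0.0]
force: [0.5, -1.1, -0.4]
grip_width: 0.001
grip_force: 0.0
```

```bash
python3 - <<'E'
from h import *
to(W((-135,-41,33)),16)
E
```

```text
t 10.8167 local [-129.6  -36.3   32.4] F [ 0.5 -1.1 -0.4] w 0.001 yhead 15.99 zaxis [ 0.003 -0.002 -1.   ]
turn [ 0.0026  0.0026 -0.0002]
translation [ 0.5 -7.2 -0.6] world [-7.  -1.5  0.6]
```

Request:
{"api": "move_arm", "payload": {
  "moves": [
    {"turn": [0, 0, 0], "translation": [0, 1, 0], "hand": 0.0},
    {"turn": [0, 0, 0], "translation": [0, 0, 0], "hand": 0.0}
  ]
}}

```text
time_s: 10.98
eef_pos: [493.0, -196.0, 32.4]
ee_rot: [0.002, 0.602, 0.799, 0.0]
force: [0.6, 0.4, -0.6]
grip_width: -0.0
grip_force: 0.0
```

Request:
{"api": "move_arm", "payload": {
  "moves": [
    {"turn": [0, 0, 0], "translation": [0, 1, 0], "hand": 0.0},
    {"turn": [0, 0, 0], "translation": [0, 0, 0], "hand": 0.0}
  ]
}}

```text
time_s: 11.15
eef_pos: [493.8, -195.7, 32.4]
ee_rot: [0.002, 0.602, 0.799, 0.0]
force: [-0.3, -0.0, -0.4]
grip_width: -0.002
grip_force: 0.5
```

Request:
{"api": "move_arm", "payload": {
  "moves": [
    {"turn": [0, 0, 0], "translation": [0, 1, 0], "hand": 0.0},
    {"turn": [0, 0, 0], "translation": [0, 0, 0], "hand": 0.0}
  ]
}}

```text
time_s: 11.32
eef_pos: [494.8, -195.4, 32.4]
ee_rot: [0.002, 0.602, 0.799, 0.0]
force: [-1.8, -0.1, 0.1]
grip_width: -0.005
grip_force: 0.6
```

Contact has just begun, so I'll go on until it firms up.

Request:
{"api": "move_arm", "payload": {
  "moves": [
    {"turn": [0, 0, 0], "translation": [0, 1, 0], "hand": 0.0},
    {"turn": [0, 0, 0], "translation": [0, 0, 0], "hand": 0.0}
  ]
}}

```text
time_s: 11.48
eef_pos: [495.8, -195.2, 32.4]
ee_rot: [0.002, 0.602, 0.799, 0.0]
force: [-1.3, 0.2, 0.3]
grip_width: 0.001
grip_force: 0.5
```

Request:
{"api": "move_arm", "payload": {
  "moves": [
    {"turn": [0, 0, 0], "translation": [0, 1, 0], "hand": 0.0},
    {"turn": [0, 0, 0], "translation": [0, 0, 0], "hand": 0.0}
  ]
}}

```text
time_s: 11.65
eef_pos: [496.9, -194.9, 32.4]
ee_rot: [0.002, 0.602, 0.799, 0.0]
force: [-1.2, -1.1, 0.5]
grip_width: -0.003
grip_force: 0.5
```

Request:
{"api": "move_arm", "payload": {
  "moves": [
    {"turn": [0, 0, 0], "translation": [0, 1, 0], "hand": 0.0},
    {"turn": [0, 0, 0], "translation": [0, 0, 0], "hand": 0.0}
  ]
}}

```text
time_s: 11.82
eef_pos: [497.6, -194.6, 32.4]
ee_rot: [0.002, 0.602, 0.799, 0.0]
force: [-2.5, -0.2, 0.8]
grip_width: -0.002
grip_force: 1.3
```

```bash
python3 - <<'E'
from h import *
to(W((-135,-41,33)),16)
E
```

```text
t 11.8167 local [-125.5  -32.2   32.4] F [-2.5 -0.2  0.8] w -0.002 yhead 15.99 zaxis [ 0.003 -0.002 -1.   ]
turn [ 0.002   0.0023 -0.0001]
translation [  0.5 -12.9  -0.6] world [-12.5  -3.1   0.6]
```

Request:
{"api": "move_arm", "payload": {
  "moves": [
    {"turn": [0, 0, 0], "translation": [0, 1, 0], "hand": 0.0},
    {"turn": [0, 0, 0], "translation": [0, 0, 0], "hand": 0.0}
  ]
}}

```text
time_s: 11.98
eef_pos: [497.9, -194.5, 32.4]
ee_rot: [0.001, 0.602, 0.799, -0.0]
force: [-8.2, -2.1, 2.5]
grip_width: 0.001
grip_force: 4.0
```

Request:
{"api": "move_arm", "payload": {
  "moves": [
    {"turn": [0, 0, 0], "translation": [0, 0.7, 0], "hand": 0.0},
    {"turn": [0, 0, 0], "translation": [0, 0, 0], "hand": 0.0}
  ]
}}

```text
time_s: 12.15
eef_pos: [498.1, -194.4, 32.4]
ee_rot: [0.0, 0.602, 0.799, -0.001]
force: [-11.1, -2.6, 5.9]
grip_width: -0.002
grip_force: 6.1
```

Request:
{"api": "move_arm", "payload": {
  "moves": [
    {"turn": [0, 0, 0], "translation": [0, -6, 0], "hand": 0.0},
    {"turn": [0, 0, 0], "translation": [0, -12, 0], "hand": 0.0},
    {"turn": [0, 0, 0], "translation": [0, -12, 0], "hand": 0.0},
    {"turn": [0, 0, 0], "translation": [0, -12, -20], "hand": 0.0},
    {"turn": [0, 0, 0], "translation": [0, 0, -35], "hand": 0.0},
    {"turn": [0, 0, 0], "translation": [0, 0, -35], "hand": 0.0},
    {"turn": [0, 0, 0], "translation": [0, 0, -35], "hand": 0.0},
    {"turn": [0, 0, 0], "translation": [0, 0, -25], "hand": 0.0},
    {"turn": [0, 0, 0], "translation": [0, 0, 0], "hand": 0.0}
  ]
}}

```text
time_s: 12.9
eef_pos: [460.3, -206.6, 187.5]
ee_rot: [0.007, 0.602, 0.799, 0.0]
force: [0.1, -0.0, 1.2]
grip_width: 0.001
grip_force: 0.0
```

```bash
python3 - <<'E'
from h import *
to(W((-18.7,0,190)),61)
a=cap('top');b=cap('side')
A=cv2.resize(a['image'][165:235,280:350],(560,560),interpolation=3)
B=cv2.resize(b['image'][190:270,270:350],(560,560),interpolation=3)
cv2.imwrite('pics/c2.png',cv2.resize(np.hstack([A,B]),(800,400)))
from scipy.optimize import least_squares as LS
for n,c in(('top',a),('side',b)):
    Q=cloud(c).reshape(-1,3); Q=Q[c['z_map'].ravel()>0]; Q=Q[(Q[:,2]>(43 if n=='top' else 8))&(Q[:,2]<52)]; q=np.array([L(x) for x in Q])
    q=q[(np.hypot(q[:,0]+97,q[:,1])<42)&(q[:,0]<-85)]
    print(n,len(q),LS(lambda k:np.clip(np.hypot(q[:,0]-k[0],q[:,1]-k[1])-(30.5 if n=='top' else 33),-6,6),[-97,0],loss='soft_l1').x)
E
```

```text
t 12.9 local [-152.3  -60.8  187.5] F [ 0.1 -0.   1.2] w 0.001 yhead 16.0 zaxis [ 0.011 -0.008 -1.   ]
turn [ 0.0044  0.0134 -0.7855]
translation [-133.6   60.8   -2.5] world [146.4 -11.6   2.5]
top 53 [-95.3173898    0.19583732]
side 388 [-91.68412792   1.08293776]
```

View pics/c2.png

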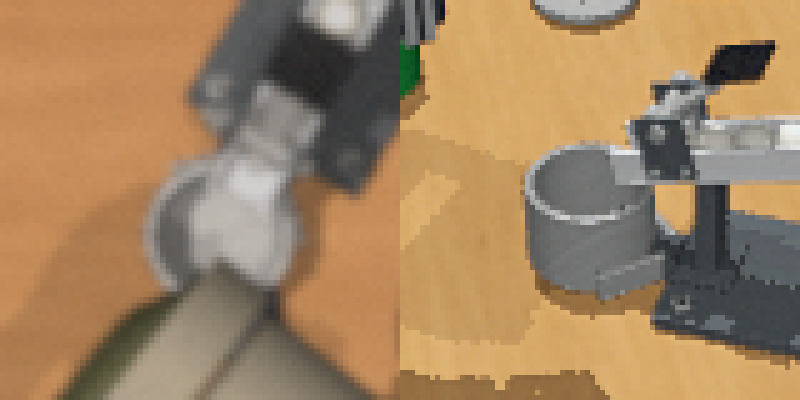

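The jar now seats against both bars: the fit gives (-95.3, 0.2). Next is the lever.

Request:
{"api": "move_arm", "payload": {
  "moves": [
    {"turn": [0.004, 0.013, 0], "translation": [0, 0, 0], "hand": 0.0},
    {"turn": [0, 0, -0.112], "translation": [0, 0, 0], "hand": 0.0},
    {"turn": [0, 0, -0.112], "translation": [0, 0, 0], "hand": 0.0},
    {"turn": [0, 0, -0.112], "translation": [0, 0, 0], "hand": 0.0},
    {"turn": [0, 0, -0.112], "translation": [0, 0, 0], "hand": 0.0},
    {"turn": [0, 0, -0.112], "translation": [0, 0, 0], "hand": 0.0},
    {"turn": [0, 0, -0.112], "translation": [0, 0, 0], "hand": 0.0},
    {"turn": [0, 0, -0.113], "translation": [0, 0, 0], "hand": 0.0},
    {"turn": [0, 0, 0], "translation": [0, 0, 0], "hand": 0.0}
  ]
}}

```text
time_s: 13.75
eef_pos: [458.1, -205.2, 180.9]
ee_rot: [-0.005, 0.249, 0.969, 0.005]
force: [0.1, 0.0, 0.4]
grip_width: -0.003
grip_force: 0.0
```

```bash
python3 - <<'E'
from h import *
to(W((-18.7,0,190)),61)
E
```

```text
t 13.75 local [-154.9  -60.6  180.9] F [0.1 0.  0.4] w -0.003 yhead 61.18 zaxis [-0.007  0.012 -1.   ]
turn [ 0.0072 -0.0115  0.0033]
translation [-136.2   60.6   -9.1] world [148.5 -13.    9.1]
```

Request:
{"api": "move_arm", "payload": {
  "moves": [
    {"turn": [0.007, -0.012, 0.003], "translation": [0, 0, -9], "hand": 0.0},
    {"turn": [0, 0, 0], "translation": [-27, 12, 0], "hand": 0.0},
    {"turn": [0, 0, 0], "translation": [-27, 12, 0], "hand": 0.0},
    {"turn": [0, 0, 0], "translation": [-27, 12, 0], "hand": 0.0},
    {"turn": [0, 0, 0], "translation": [-27, 12, 0], "hand": 0.0},
    {"turn": [0, 0, 0], "translation": [-27, 12, 0], "hand": 0.0},
    {"turn": [0, 0, 0], "translation": [0, 0, 0], "hand": 0.0},
    {"turn": [0, 0, 0], "translation": [0, 0, 0], "hand": 0.0}
  ]
}}

```text
time_s: 14.42
eef_pos: [606.1, -218.8, 190.8]
ee_rot: [0.001, 0.253, 0.967, -0.001]
force: [-0.5, 0.7, -0.6]
grip_width: -0.001
grip_force: 0.0
```

```bash
python3 - <<'E'
from h import *
to(W((-18.7,0,165)),61)
E
```

```text
t 14.4167 local [-18.9  -0.8 190.8] F [-0.5  0.7 -0.6] w -0.001 yhead 60.67 zaxis [ 0.002 -0.002 -1.   ]
turn [-0.0007  0.0022 -0.0058]
translation [-0.2  0.8 25.8] world [  0.6   0.6 -25.8]
```

Request:
{"api": "move_arm", "payload": {
  "moves": [
    {"turn": [0, 0, 0], "translation": [-0.2, 0.8, 18], "hand": 0.0},
    {"turn": [0, 0, 0], "translation": [0, 0, 13.5], "hand": 0.0},
    {"turn": [0, 0, 0], "translation": [-3.6, 0, 4.8], "hand": 0.0},
    {"turn": [0, 0, 0], "translation": [-3.2, 0, 5], "hand": 0.0},
    {"turn": [0, 0, 0], "translation": [-2.9, 0, 5.3], "hand": 0.0},
    {"turn": [0, 0, 0], "translation": [-2.3, 0, 3.4], "hand": 0.0},
    {"turn": [0, 0, 0], "translation": [-2, 0, 3.6], "hand": 0.0},
    {"turn": [0, 0, 0], "translation": [-1.4, 0, 3.6], "hand": 0.0},
    {"turn": [0, 0, 0], "translation": [0, 0, 0], "hand": 0.0}
  ]
}}

```text
time_s: 15.17
eef_pos: [620.2, -226.6, 135.0]
ee_rot: [0.002, 0.252, 0.968, -0.001]
force: [-2.6, -0.5, 5.0]
grip_width: 0.001
grip_force: 2.3
```

Request:
{"api": "move_arm", "payload": {
  "moves": [
    {"turn": [0, 0, 0], "translation": [0, 0, 1], "hand": 0.0},
    {"turn": [0, 0, 0], "translation": [0, 0, 0], "hand": 0.0}
  ]
}}

```text
time_s: 15.33
eef_pos: [620.3, -226.6, 134.6]
ee_rot: [0.003, 0.252, 0.968, -0.001]
force: [-1.7, -0.4, 5.6]
grip_width: -0.002
grip_force: 2.7
```

```bash
python3 - <<'E'
from h import *
to(W((-4,0,133.4)),61)
E
```

```text
t 15.3333 local [ -2.7  -0.7 134.6] F [-1.7 -0.4  5.6] w -0.002 yhead 60.77 zaxis [ 0.005 -0.004 -1.   ]
turn [-0.0009  0.0058 -0.004 ]
translation [1.3 0.7 1.2] world [-0.8  1.2 -1.2]
```

Request:
{"api": "move_arm", "payload": {
  "moves": [
    {"turn": [0, 0, 0], "translation": [0, 0, 1.5], "hand": 0.0},
    {"turn": [0, 0, 0], "translation": [0, 0, 0], "hand": 0.0}
  ]
}}

```text
time_s: 15.5
eef_pos: [620.6, -226.8, 133.4]
ee_rot: [0.003, 0.252, 0.968, -0.001]
force: [-1.2, 0.3, 6.4]
grip_width: 0.004
grip_force: 3.1
```

Request:
{"api": "move_arm", "payload": {
  "moves": [
    {"turn": [0, 0, 0], "translation": [0, 0, 1.5], "hand": 0.0},
    {"turn": [0, 0, 0], "translation": [0, 0, 0], "hand": 0.0}
  ]
}}

```text
time_s: 15.67
eef_pos: [620.9, -227.0, 132.2]
ee_rot: [0.004, 0.252, 0.968, -0.001]
force: [1.8, 0.1, 7.2]
grip_width: 0.003
grip_force: 3.5
```

```bash
python3 - <<'E'
from h import *
to(W((-4,0,133.4)),61)
b=cap('side'); cv2.imwrite('pics/p1.png',cv2.resize(b['image'][170:270,260:400],(798,570),interpolation=3))
E
```

```text
t 15.6667 local [ -2.   -0.7 132.2] F [1.8 0.1 7.2] w 0.003 yhead 60.77 zaxis [ 0.007 -0.005 -1.   ]
turn [-0.0009  0.0083 -0.0041]
translation [ 2.   0.7 -1.2] world [-1.4  1.6  1.2]
```

View pics/p1.png

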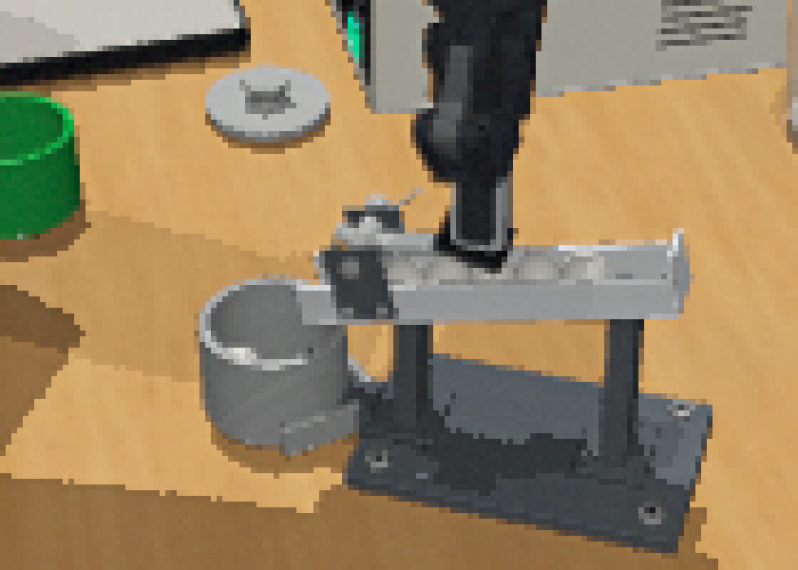

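The first ball is in the jar, at crop (242,352), and five remain in the track. The force is still spring-like, so I'll press on to find the end stop.

Request:
{"api": "move_arm", "payload": {
  "moves": [
    {"turn": [0, 0, 0], "translation": [0, 0, 1.5], "hand": 0.0},
    {"turn": [0, 0, 0], "translation": [0, 0, 0], "hand": 0.0}
  ]
}}

```text
time_s: 15.88
eef_pos: [621.2, -227.1, 131.0]
ee_rot: [0.004, 0.252, 0.968, -0.002]
force: [2.3, -1.3, 7.5]
grip_width: 0.001
grip_force: 3.9
```

Request:
{"api": "move_arm", "payload": {
  "moves": [
    {"turn": [0, 0, 0], "translation": [0, 0, 1.5], "hand": 0.0},
    {"turn": [0, 0, 0], "translation": [0, 0, 0], "hand": 0.0}
  ]
}}

```text
time_s: 16.05
eef_pos: [621.3, -227.2, 130.6]
ee_rot: [0.005, 0.252, 0.968, -0.002]
force: [0.3, -0.9, 13.6]
grip_width: 0.007
grip_force: 6.3
```

The end stop is at TCP z of about 130.6, where force jumps to 13.6 N. I'll hold, release fully and wait.

Request:
{"api": "move_arm", "payload": {
  "moves": [
    {"turn": [0, 0, 0], "translation": [0, 0, 0], "hand": 0.0},
    {"turn": [0, 0, 0], "translation": [0, 0, 0], "hand": 0.0},
    {"turn": [0, 0, 0], "translation": [0, 0, 0], "hand": 0.0},
    {"turn": [0, 0, 0], "translation": [0, 0, 0], "hand": 0.0},
    {"turn": [0, 0, 0], "translation": [0, 0, -7], "hand": 0.0},
    {"turn": [0, 0, 0], "translation": [3.4, 0, -7.2], "hand": 0.0},
    {"turn": [0, 0, 0], "translation": [2.3, 0, -3.4], "hand": 0.0},
    {"turn": [0, 0, 0], "translation": [2.9, 0, -5.3], "hand": 0.0},
    {"turn": [0, 0, 0], "translation": [3.2, 0, -5], "hand": 0.0},
    {"turn": [0, 0, 0], "translation": [3.6, 0, -4.8], "hand": 0.0}
  ]
}}

```text
time_s: 16.88
eef_pos: [605.8, -218.3, 160.5]
ee_rot: [0.001, 0.252, 0.968, -0.001]
force: [0.1, -0.4, -0.0]
grip_width: -0.001
grip_force: 0.0
```

Request:
{"api": "move_arm", "payload": {
  "moves": [
    {"turn": [0, 0, 0], "translation": [0, 0, -10], "hand": 0.0},
    {"turn": [0, 0, 0], "translation": [0, 0, 0], "hand": 0.0},
    {"turn": [0, 0, 0], "translation": [0, 0, 0], "hand": 0.0},
    {"turn": [0, 0, 0], "translation": [0, 0, 0], "hand": 0.0},
    {"turn": [0, 0, 0], "translation": [0, 0, 0], "hand": 0.0},
    {"turn": [0, 0, 0], "translation": [0, 0, 0], "hand": 0.0},
    {"turn": [0, 0, 0], "translation": [0, 0, 0], "hand": 0.0}
  ]
}}

```text
time_s: 17.47
eef_pos: [606.2, -218.5, 169.9]
ee_rot: [0.001, 0.252, 0.968, -0.001]
force: [-0.3, 0.2, -0.5]
grip_width: 0.003
grip_force: 0.0
```

```bash
cat >> h.py <<'E'
def check():
    b=cap('side'); P=cloud(b); I=b['image'].astype(int)
    # white pixels: in jar and on track; pad height
    l=np.array([L(x) for x in P.reshape(-1,3)]).reshape(P.shape); w=(I.min(2)>165)&(np.ptp(I,axis=2)<45)
    injar=w&(np.hypot(l[...,0]+95,l[...,1])<27)&(l[...,2]<40)&(l[...,2]>3)
    pad=(I.max(2)<60)&(abs(l[...,0]+15)<25)&(abs(l[...,1])<18)&(l[...,2]>100)&(l[...,2]<150)
    jar=(l[...,2]>8)&(l[...,2]<52)&(np.hypot(l[...,0]+97,l[...,1])<42)&(l[...,0]<-85); q=l[jar]
    from scipy.optimize import least_squares as LS
    print('white in jar',injar.sum(),'pad z',l[pad][:,2].min().round() if pad.any() else None,l[pad][:,2].mean().round(1) if pad.any() else None,'jar',LS(lambda k:np.clip(np.hypot(q[:,0]-k[0],q[:,1]-k[1])-33,-6,6),[-97,0],loss='soft_l1').x.round(1))
    return b
E
python3 - <<'E'
from h import *
to(W((-18.7,0,169)),61); check()
E
```

```text
t 17.4667 local [-19.   -0.4 169.9] F [-0.3  0.2 -0.5] w 0.003 yhead 60.79 zaxis [ 0.002 -0.002 -1.   ]
turn [-0.0007  0.0028 -0.0036]
translation [-0.3  0.4  0.9] world [ 0.5  0.2 -0.9]
white in jar 7 pad z 131.0 136.6 jar [-91.8   0.9]
```

Request:
{"api": "move_arm", "payload": {
  "moves": [
    {"turn": [0, 0, 0], "translation": [0, 0, 10.5], "hand": 0.0},
    {"turn": [0, 0, 0], "translation": [-3.6, 0, 4.8], "hand": 0.0},
    {"turn": [0, 0, 0], "translation": [-3.2, 0, 5], "hand": 0.0},
    {"turn": [0, 0, 0], "translation": [-2.9, 0, 5.3], "hand": 0.0},
    {"turn": [0, 0, 0], "translation": [-2.3, 0, 3.4], "hand": 0.0},
    {"turn": [0, 0, 0], "translation": [-2, 0, 3.6], "hand": 0.0},
    {"turn": [0, 0, 0], "translation": [-1.4, 0, 3.6], "hand": 0.0},
    {"turn": [0, 0, 0], "translation": [0, 0, 3.5], "hand": 0.0},
    {"turn": [0, 0, 0], "translation": [0, 0, 3.5], "hand": 0.0},
    {"turn": [0, 0, 0], "translation": [0, 0, 0], "hand": 0.0}
  ]
}}

```text
time_s: 18.35
eef_pos: [620.9, -226.7, 130.5]
ee_rot: [0.004, 0.252, 0.968, -0.001]
force: [-5.2, 3.2, 21.3]
grip_width: -0.0
grip_force: 8.8
```

Request:
{"api": "move_arm", "payload": {
  "moves": [
    {"turn": [0, 0, 0], "translation": [0, 0, 0], "hand": 0.0},
    {"turn": [0, 0, 0], "translation": [0, 0, 0], "hand": 0.0},
    {"turn": [0, 0, 0], "translation": [0, 0, 0], "hand": 0.0},
    {"turn": [0, 0, 0], "translation": [0, 0, 0], "hand": 0.0},
    {"turn": [0, 0, 0], "translation": [0, 0, 0], "hand": 0.0},
    {"turn": [0, 0, 0], "translation": [0, 0, 0], "hand": 0.0}
  ]
}}

```text
time_s: 18.85
eef_pos: [620.9, -226.7, 130.5]
ee_rot: [0.004, 0.252, 0.968, -0.001]
force: [-4.6, 2.8, 21.5]
grip_width: -0.003
grip_force: 9.2
```

```bash
python3 - <<'E'
from h import *
to(W((-18.7,0,169)),61); check()
E
```

```text
t 18.85 local [ -2.2  -0.5 130.5] F [-4.6  2.8 21.5] w -0.003 yhead 60.8 zaxis [ 0.007 -0.005 -1.   ]
turn [-0.0009  0.0082 -0.0035]
translation [ 16.5   0.5 -38.5] world [-14.2   8.4  38.5]
white in jar 7 pad z 104.0 123.9 jar [-91.9   1. ]
```

Request:
{"api": "move_arm", "payload": {
  "moves": [
    {"turn": [0, 0, 0], "translation": [0, 0, -7], "hand": 0.0},
    {"turn": [0, 0, 0], "translation": [3.4, 0, -7.2], "hand": 0.0},
    {"turn": [0, 0, 0], "translation": [2.3, 0, -3.4], "hand": 0.0},
    {"turn": [0, 0, 0], "translation": [2.9, 0, -5.3], "hand": 0.0},
    {"turn": [0, 0, 0], "translation": [3.2, 0, -5], "hand": 0.0},
    {"turn": [0, 0, 0], "translation": [3.6, 0, -4.8], "hand": 0.0},
    {"turn": [0, 0, 0], "translation": [0, 0, -10], "hand": 0.0},
    {"turn": [0, 0, 0], "translation": [0, 0, 0], "hand": 0.0},
    {"turn": [0, 0, 0], "translation": [0, 0, 0], "hand": 0.0},
    {"turn": [0, 0, 0], "translation": [0, 0, 0], "hand": 0.0}
  ]
}}

```text
time_s: 19.73
eef_pos: [606.1, -218.4, 169.3]
ee_rot: [0.001, 0.252, 0.968, -0.001]
force: [1.1, 0.4, 0.4]
grip_width: 0.003
grip_force: 0.0
```

Request:
{"api": "move_arm", "payload": {
  "moves": [
    {"turn": [0, 0, 0], "translation": [0, 0, 0], "hand": 0.0},
    {"turn": [0, 0, 0], "translation": [0, 0, 0], "hand": 0.0},
    {"turn": [0, 0, 0], "translation": [0, 0, 0], "hand": 0.0},
    {"turn": [0, 0, 0], "translation": [0, 0, 0], "hand": 0.0}
  ]
}}

```text
time_s: 20.07
eef_pos: [606.2, -218.5, 169.6]
ee_rot: [0.001, 0.252, 0.968, -0.001]
force: [-0.0, -1.2, -0.2]
grip_width: -0.004
grip_force: 0.0
```

```bash
python3 - <<'E'
from h import *
to(W((-18.7,0,169)),61); check()
E
```

```text
t 20.0667 local [-19.   -0.4 169.6] F [-0.  -1.2 -0.2] w -0.004 yhead 60.79 zaxis [ 0.002 -0.002 -1.   ]
turn [-0.0007  0.0031 -0.0036]
translation [-0.3  0.4  0.6] world [ 0.4  0.2 -0.6]
white in jar 7 pad z 131.0 136.6 jar [-91.6   1. ]
```

```bash
python3 - <<'E'
from h import *
b=load('side'); I0=cv2.imread('pics/side0.png'); 
for x in range(-60,86,5):
    # ball centre height over sloping floor
    z=62+(x+75)*np.tan(np.radians(14))+12
    u,v=proj(b,W((x,0,z))).round().astype(int); print(x,(u,v),I0[v,u].min(),b['image'][v,u].min(),end=' | ')
E
```

```text
-60 (np.int64(321), np.int64(219)) 54 54 | -55 (np.int64(323), np.int64(219)) 54 55 | -50 (np.int64(325), np.int64(219)) 56 56 | -45 (np.int64(326), np.int64(219)) 53 56 | -40 (np.int64(328), np.int64(219)) 110 97 | -35 (np.int64(330), np.int64(219)) 130 122 | -30 (np.int64(332), np.int64(219)) 154 152 | -25 (np.int64(334), np.int64(219)) 153 150 | -20 (np.int64(337), np.int64(219)) 119 113 | -15 (np.int64(339), np.int64(219)) 132 127 | -10 (np.int64(341), np.int64(219)) 155 142 | -5 (np.int64(343), np.int64(219)) 152 136 | 0 (np.int64(345), np.int64(218)) 149 136 | 5 (np.int64(347), np.int64(218)) 199 159 | 10 (np.int64(349), np.int64(218)) 201 161 | 15 (np.int64(351), np.int64(218)) 183 153 | 20 (np.int64(353), np.int64(218)) 170 154 | 25 (np.int64(355), np.int64(218)) 195 147 | 30 (np.int64(357), np.int64(218)) 202 150 | 35 (np.int64(359), np.int64(218)) 185 157 | 40 (np.int64(361), np.int64(218)) 164 155 | 45 (np.int64(364), np.int64(218)) 198 155 | 50 (np.int64(366), np.int64(218)) 191 155 | 55 (np.int64(368), np.int64(218)) 137 124 | 60 (np.int64(370), np.int64(218)) 120 128 | 65 (np.int64(372), np.int64(217)) 150 153 | 70 (np.int64(374), np.int64(217)) 149 153 | 75 (np.int64(377), np.int64(217)) 150 154 | 80 (np.int64(379), np.int64(217)) 131 134 | 85 (np.int64(381), np.int64(217)) 103 107 |
```

```bash
python3 - <<'E'
from h import *
b=load('side'); P=cloud(b)
l=np.array([L(x) for x in P[205:232,310:385].reshape(-1,3)])
fl=62+(l[:,0]+75)*np.tan(np.radians(14)); h=l[:,2]-fl
for x in range(-30,86,5):
    m=(abs(l[:,0]-x)<3)&(abs(l[:,1])<8)&(h>-6)&(h<30); print(x,m.sum(),h[m].max().round(1) if m.any() else None,end=' | ')
cv2.imwrite('pics/q.png',np.vstack([cv2.resize(i[165:265,260:400],(560,400),interpolation=3)[:300] for i in (b['image'],cv2.imread('pics/side0.png'))]))
E
```

```text
-30 12 20.9 | -25 11 19.6 | -20 7 20.8 | -15 13 22.8 | -10 12 20.2 | -5 9 18.8 | 0 8 20.5 | 5 9 21.7 | 10 11 21.7 | 15 9 17.2 | 20 1 10.6 | 25 0 None | 30 2 14.8 | 35 0 None | 40 0 None | 45 0 None | 50 0 None | 55 0 None | 60 0 None | 65 0 None | 70 0 None | 75 7 22.6 | 80 16 20.3 | 85 3 0.8 |
```

View pics/q.png

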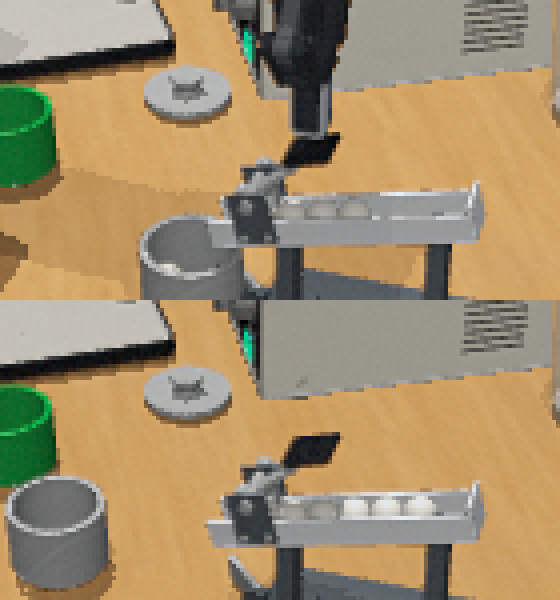

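The picture shows the queue end moved from (420,505) at the start (lower half) to about (357,210) now (upper half). Depth puts its rear end at x of about 15 mm, against 52 mm at the start, which is two ball diameters. So exactly two balls have dropped, and I'll do the third stroke.

Request:
{"api": "move_arm", "payload": {
  "moves": [
    {"turn": [0, 0, 0], "translation": [0, 0, 10.3], "hand": 0.0},
    {"turn": [0, 0, 0], "translation": [-3.6, 0, 4.8], "hand": 0.0},
    {"turn": [0, 0, 0], "translation": [-3.2, 0, 5], "hand": 0.0},
    {"turn": [0, 0, 0], "translation": [-2.9, 0, 5.3], "hand": 0.0},
    {"turn": [0, 0, 0], "translation": [-2.3, 0, 3.4], "hand": 0.0},
    {"turn": [0, 0, 0], "translation": [-2, 0, 3.6], "hand": 0.0},
    {"turn": [0, 0, 0], "translation": [-1.4, 0, 3.6], "hand": 0.0},
    {"turn": [0, 0, 0], "translation": [0, 0, 3.5], "hand": 0.0},
    {"turn": [0, 0, 0], "translation": [0, 0, 3], "hand": 0.0},
    {"turn": [0, 0, 0], "translation": [0, 0, 0], "hand": 0.0}
  ]
}}

```text
time_s: 20.95
eef_pos: [620.8, -226.6, 130.5]
ee_rot: [0.004, 0.252, 0.968, -0.001]
force: [-5.0, 3.5, 20.3]
grip_width: 0.002
grip_force: 8.7
```

Request:
{"api": "move_arm", "payload": {
  "moves": [
    {"turn": [0, 0, 0], "translation": [0, 0, 0], "hand": 0.0},
    {"turn": [0, 0, 0], "translation": [0, 0, 0], "hand": 0.0},
    {"turn": [0, 0, 0], "translation": [0, 0, 0], "hand": 0.0},
    {"turn": [0, 0, 0], "translation": [0, 0, 0], "hand": 0.0},
    {"turn": [0, 0, 0], "translation": [0, 0, 0], "hand": 0.0},
    {"turn": [0, 0, 0], "translation": [0, 0, 0], "hand": 0.0}
  ]
}}

```text
time_s: 21.45
eef_pos: [620.8, -226.6, 130.5]
ee_rot: [0.004, 0.252, 0.968, -0.001]
force: [-5.5, 2.5, 20.6]
grip_width: -0.004
grip_force: 9.0
```

Request:
{"api": "move_arm", "payload": {
  "moves": [
    {"turn": [0, 0, 0], "translation": [0, 0, -6.5], "hand": 0.0},
    {"turn": [0, 0, 0], "translation": [3.4, 0, -7.2], "hand": 0.0},
    {"turn": [0, 0, 0], "translation": [2.3, 0, -3.4], "hand": 0.0},
    {"turn": [0, 0, 0], "translation": [2.9, 0, -5.3], "hand": 0.0},
    {"turn": [0, 0, 0], "translation": [3.2, 0, -5], "hand": 0.0},
    {"turn": [0, 0, 0], "translation": [3.6, 0, -4.8], "hand": 0.0},
    {"turn": [0, 0, 0], "translation": [0, 0, -10], "hand": 0.0},
    {"turn": [0, 0, 0], "translation": [0, 0, -20], "hand": 0.0},
    {"turn": [0, 0, 0], "translation": [0, 0, 0], "hand": 0.0},
    {"turn": [0, 0, 0], "translation": [0, 0, 0], "hand": 0.0}
  ]
}}

```text
time_s: 22.28
eef_pos: [606.3, -218.5, 190.0]
ee_rot: [0.002, 0.252, 0.968, -0.001]
force: [-0.5, -0.9, -0.4]
grip_width: 0.003
grip_force: 0.0
```

Request:
{"api": "move_arm", "payload": {
  "moves": [
    {"turn": [0, 0, 0], "translation": [0, 0, 0], "hand": 0.0},
    {"turn": [0, 0, 0], "translation": [0, 0, 0], "hand": 0.0},
    {"turn": [0, 0, 0], "translation": [0, 0, 0], "hand": 0.0},
    {"turn": [0, 0, 0], "translation": [0, 0, 0], "hand": 0.0}
  ]
}}

```text
time_s: 22.62
eef_pos: [606.0, -218.4, 188.8]
ee_rot: [0.001, 0.252, 0.968, -0.001]
force: [-0.1, -0.0, 0.1]
grip_width: 0.001
grip_force: 0.0
```

```bash
python3 - <<'E'
from h import *
to(W((-150,0,190)),61); b=check(); P=cloud(b)
l=np.array([L(x) for x in P[205:232,310:385].reshape(-1,3)])
fl=62+(l[:,0]+75)*np.tan(np.radians(14)); h=l[:,2]-fl
for x in range(-30,86,5):
    m=(abs(l[:,0]-x)<3)&(abs(l[:,1])<8)&(h>-6)&(h<30); print(x,m.sum(),h[m].max().round(1) if m.any() else None,end=' | ')
E
```

```text
t 22.6167 local [-19.2  -0.4 188.8] F [-0.1 -0.   0.1] w 0.001 yhead 60.79 zaxis [ 0.002 -0.002 -1.   ]
turn [-0.0006  0.0024 -0.0037]
translation [130.8   0.4  -1.2] world [-114.2   63.8    1.2]
white in jar 26 pad z 131.0 136.4 jar [-91.8   1.1]
-30 12 21.9 | -25 10 19.4 | -20 9 20.7 | -15 11 20.7 | -10 14 19.8 | -5 10 17.4 | 0 3 15.3 | 5 3 15.9 | 10 1 3.8 | 15 0 None | 20 0 None | 25 0 None | 30 0 None | 35 0 None | 40 0 None | 45 0 None | 50 0 None | 55 0 None | 60 0 None | 65 0 None | 70 0 None | 75 6 22.5 | 80 17 21.1 | 85 4 5.1 |
```

The queue's rear end moved up one more ball to x of about -5 mm, and the lever is fully up. Next I'll take the jar across its diameter from the front and draw it back.

Request:
{"api": "move_arm", "payload": {
  "moves": [
    {"turn": [0, 0, 0], "translation": [23.5, 0, 0], "hand": 0.3},
    {"turn": [0, 0, 0], "translation": [23.5, 0, 0], "hand": 0.6},
    {"turn": [0, 0, 0], "translation": [23.5, 0, 0], "hand": 1.0},
    {"turn": [0, 0, 0], "translation": [23.5, 0, 0], "hand": 1.0},
    {"turn": [0, 0, 0], "translation": [23.5, 0, 0], "hand": 1.0},
    {"turn": [0, 0, 0], "translation": [23.5, 0, 0], "hand": 1.0},
    {"turn": [0, 0, 0], "translation": [0, 0, 0], "hand": 1.0},
    {"turn": [0, 0, 0], "translation": [0, 0, 0], "hand": 1.0}
  ]
}}

```text
time_s: 23.33
eef_pos: [482.9, -149.4, 189.4]
ee_rot: [0.002, 0.252, 0.968, -0.001]
force: [0.1, -0.6, -0.3]
grip_width: 0.999
grip_force: 0.0
```

```bash
python3 - <<'E'
from h import *
to(W((-160,0.4,32)),61)
E
```

```text
t 23.3333 local [-160.3    0.2  189.4] F [ 0.1 -0.6 -0.3] w 0.999 yhead 60.79 zaxis [ 0.003 -0.003 -1.   ]
turn [-0.0007  0.0041 -0.0036]
translation [ -0.3   0.2 157.4] world [ 4.000e-01  1.000e-01 -1.574e+02]
```

Request:
{"api": "move_arm", "payload": {
  "moves": [
    {"turn": [0, 0.003, 0], "translation": [0, 0.2, 30], "hand": 1.0},
    {"turn": [0, 0, 0], "translation": [0, 0, 30], "hand": 1.0},
    {"turn": [0, 0, 0], "translation": [0, 0, 30], "hand": 1.0},
    {"turn": [0, 0, 0], "translation": [0, 0, 30], "hand": 1.0},
    {"turn": [0, 0, 0], "translation": [0, 0, 25], "hand": 1.0},
    {"turn": [0, 0, 0], "translation": [0, 0, 12], "hand": 1.0},
    {"turn": [0, 0, 0], "translation": [0, 0, 0], "hand": 1.0},
    {"turn": [0, 0, 0], "translation": [0, 0, 0], "hand": 1.0}
  ]
}}

```text
time_s: 24.0
eef_pos: [483.8, -150.0, 31.8]
ee_rot: [-0.0, 0.252, 0.968, -0.0]
force: [0.6, 0.4, -0.1]
grip_width: 1.0
grip_force: 0.0
```

```bash
python3 - <<'E'
from h import *
to(W((-103,0.4,32)),61)
E
```

```text
t 24.0 local [-1.592e+02  1.000e-01  3.180e+01] F [ 0.6  0.4 -0.1] w 1.0 yhead 60.78 zaxis [-0.    -0.001 -1.   ]
turn [-0.0006  0.0001 -0.0038]
translation [-56.2   0.3  -0.2] world [ 49.3 -27.    0.2]
```

Request:
{"api": "move_arm", "payload": {
  "moves": [
    {"turn": [0, 0, 0], "translation": [-8, 0.3, 0], "hand": 1.0},
    {"turn": [0, 0, 0], "translation": [-10, 0, 0], "hand": 1.0},
    {"turn": [0, 0, 0], "translation": [-10, 0, 0], "hand": 1.0},
    {"turn": [0, 0, 0], "translation": [-10, 0, 0], "hand": 1.0},
    {"turn": [0, 0, 0], "translation": [-10, 0, 0], "hand": 1.0},
    {"turn": [0, 0, 0], "translation": [-8, 0, 0], "hand": 1.0},
    {"turn": [0, 0, 0], "translation": [0, 0, 0], "hand": 1.0}
  ]
}}

```text
time_s: 24.58
eef_pos: [534.5, -178.1, 33.5]
ee_rot: [0.002, 0.252, 0.968, -0.001]
force: [0.1, 0.5, 0.8]
grip_width: 1.003
grip_force: 0.0
```

Request:
{"api": "move_arm", "payload": {
  "grip_force": 25,
  "moves": [
    {"turn": [0, 0, 0], "translation": [0, 0, 0], "hand": 0.9},
    {"turn": [0, 0, 0], "translation": [0, 0, 0], "hand": 0.82},
    {"turn": [0, 0, 0], "translation": [0, 0, 0], "hand": 0.76},
    {"turn": [0, 0, 0], "translation": [0, 0, 0], "hand": 0.7},
    {"turn": [0, 0, 0], "translation": [0, 0, 0], "hand": 0.7},
    {"turn": [0, 0, 0], "translation": [0, 0, 0], "hand": 0.7}
  ]
}}

```text
time_s: 25.08
eef_pos: [533.9, -174.2, 33.9]
ee_rot: [0.002, 0.252, 0.968, 0.001]
force: [5.3, 17.2, 13.9]
grip_width: 0.745
grip_force: 24.5
```

```bash
python3 - <<'E'
from h import *
to(W((-198,0.4,32)),61)
E
```

```text
t 25.0833 local [-103.7    3.2   33.9] F [ 5.3 17.2 13.9] w 0.745 yhead 60.81 zaxis [ 0.004  0.002 -1.   ]
turn [ 0.0038  0.0029 -0.0034]
translation [94.3 -2.8  1.9] world [-83.9  43.2  -1.9]
```

The grip closed to 63 mm with a 17 N side load, so it is off centre. I'll open, shift 3 mm sideways and 4 mm forward, and regrip.

Request:
{"api": "move_arm", "payload": {
  "moves": [
    {"turn": [0, 0, 0], "translation": [0, 0, 0], "hand": 0.9},
    {"turn": [0, 0, 0], "translation": [0, 0, 0], "hand": 0.95},
    {"turn": [0, 0, 0], "translation": [0, 3, 0], "hand": 0.95},
    {"turn": [0, 0, 0], "translation": [-4, 0, 0], "hand": 0.95},
    {"turn": [0, 0, 0], "translation": [0, 0, 0], "hand": 0.95},
    {"turn": [0, 0, 0], "translation": [0, 0, 0], "hand": 0.95}
  ]
}}

```text
time_s: 25.58
eef_pos: [537.4, -176.3, 31.9]
ee_rot: [0.0, 0.252, 0.968, -0.0]
force: [0.3, 0.3, 0.8]
grip_width: 0.947
grip_force: 0.0
```

```bash
python3 - <<'E'
from h import *
to(W((-198,0.4,32)),61)
E
```

```text
t 25.5833 local [-99.6   3.1  31.9] F [0.3 0.3 0.8] w 0.947 yhead 60.78 zaxis [ 0.    -0.001 -1.   ]
turn [-0.0007  0.0005 -0.0039]
translation [98.4 -2.7 -0.1] world [-87.4  45.4   0.1]
```

Request:
{"api": "move_arm", "payload": {
  "grip_force": 20,
  "moves": [
    {"turn": [0, 0, 0], "translation": [0, 0, 0], "hand": 0.86},
    {"turn": [0, 0, 0], "translation": [0, 0, 0], "hand": 0.8},
    {"turn": [0, 0, 0], "translation": [0, 0, 0], "hand": 0.76},
    {"turn": [0, 0, 0], "translation": [0, 0, 0], "hand": 0.73},
    {"turn": [0, 0, 0], "translation": [0, 0, 0], "hand": 0.73}
  ]
}}

```text
time_s: 26.0
eef_pos: [537.5, -175.8, 32.4]
ee_rot: [0.0, 0.252, 0.968, -0.0]
force: [0.2, 4.2, 5.5]
grip_width: 0.747
grip_force: 21.8
```

```bash
python3 - <<'E'
from h import *
to(W((-198,0.4,32)),61)
E
```

```text
t 26.0 local [-99.8   3.6  32.4] F [0.2 4.2 5.5] w 0.747 yhead 60.79 zaxis [ 0.001 -0.    -1.   ]
turn [-0.0002  0.0007 -0.0036]
translation [98.2 -3.2  0.4] world [-87.4  44.8  -0.4]
```

The load is now balanced and the width is steady, so I'll draw the jar back smoothly.

Request:
{"api": "move_arm", "payload": {
  "moves": [
    {"turn": [0, 0, 0], "translation": [2, 0, -0.3], "hand": 0.7},
    {"turn": [0, 0, 0], "translation": [4, 0, 0], "hand": 0.7},
    {"turn": [0, 0, 0], "translation": [6, 0, 0], "hand": 0.7},
    {"turn": [0, 0, 0], "translation": [7, 0, 0], "hand": 0.7},
    {"turn": [0, 0, 0], "translation": [7, 0, 0], "hand": 0.7},
    {"turn": [0, 0, 0], "translation": [7, 0, 0], "hand": 0.7},
    {"turn": [0, 0, 0], "translation": [7, 0, 0], "hand": 0.7},
    {"turn": [0, 0, 0], "translation": [7, 0, 0], "hand": 0.7},
    {"turn": [0, 0, 0], "translation": [7, 0, 0], "hand": 0.7},
    {"turn": [0, 0, 0], "translation": [7, 0, 0], "hand": 0.7}
  ]
}}

```text
time_s: 26.83
eef_pos: [483.5, -146.0, 32.4]
ee_rot: [0.0, 0.252, 0.968, -0.0]
force: [1.6, -1.7, 2.5]
grip_width: 0.749
grip_force: 22.6
```

Request:
{"api": "move_arm", "payload": {
  "moves": [
    {"turn": [0, 0, 0], "translation": [7, 0, 0], "hand": 0.7},
    {"turn": [0, 0, 0], "translation": [7, 0, 0], "hand": 0.7},
    {"turn": [0, 0, 0], "translation": [7, 0, 0], "hand": 0.7},
    {"turn": [0, 0, 0], "translation": [6, 0, 0], "hand": 0.7},
    {"turn": [0, 0, 0], "translation": [4, 0, 0], "hand": 0.7},
    {"turn": [0, 0, 0], "translation": [2, 0, 0], "hand": 0.7},
    {"turn": [0, 0, 0], "translation": [0, 0, 0], "hand": 0.7},
    {"turn": [0, 0, 0], "translation": [0, 0, 0], "hand": 0.7}
  ]
}}

```text
time_s: 27.5
eef_pos: [454.7, -129.9, 32.3]
ee_rot: [-0.001, 0.252, 0.968, -0.0]
force: [-2.8, 1.8, 8.5]
grip_width: 0.751
grip_force: 23.0
```

```bash
python3 - <<'E'
from h import *
to(W((-198,0.4,32)),61); b=cap('side'); l=np.array([L(x) for x in cloud(b).reshape(-1,3)]); q=l[(l[:,2]>8)&(l[:,2]<52)&(l[:,0]<-100)&(l[:,0]>-250)&(abs(l[:,1])<50)]; print(len(q),np.percentile(q,[2,98],axis=0).round())
E
```

```text
t 27.5 local [-194.4    3.6   32.3] F [-2.8  1.8  8.5] w 0.751 yhead 60.8 zaxis [-0.001  0.    -1.   ]
turn [-0.0006 -0.0012 -0.0036]
translation [ 3.6 -3.2  0.3] world [-4.7 -1.1 -0.3]
478 [[-213.  -43.   10.]
 [-159.   35.   50.]]
```

Request:
{"api": "move_arm", "payload": {
  "moves": [
    {"turn": [0, 0, 0], "translation": [0, 0, 0], "hand": 0.8},
    {"turn": [0, 0, 0], "translation": [0, 0, 0], "hand": 0.9},
    {"turn": [0, 0, 0], "translation": [0, 0, 0], "hand": 1.0},
    {"turn": [0, 0, 0], "translation": [0, 0, 0], "hand": 1.0},
    {"turn": [0, 0, 0], "translation": [0, 0, -10], "hand": 1.0},
    {"turn": [0, 0, 0], "translation": [0, 0, -25], "hand": 1.0},
    {"turn": [0, 0, 0], "translation": [0, 0, -30], "hand": 1.0},
    {"turn": [0, 0, 0], "translation": [0, 0, -35], "hand": 1.0},
    {"turn": [0, 0, 0], "translation": [0, 0, -35], "hand": 1.0},
    {"turn": [0, 0, 0], "translation": [0, 0, -35], "hand": 1.0}
  ]
}}

```text
time_s: 28.38
eef_pos: [454.8, -129.8, 204.7]
ee_rot: [0.0, 0.252, 0.968, -0.0]
force: [-0.6, 0.1, -0.1]
grip_width: 1.002
grip_force: 0.0
```

Request:
{"api": "move_arm", "payload": {
  "moves": [
    {"turn": [0, 0, 0], "translation": [20, -30, 0], "hand": 1.0},
    {"turn": [0, 0, 0], "translation": [20, -30, 0], "hand": 1.0},
    {"turn": [0, 0, 0], "translation": [20, -30, 0], "hand": 1.0},
    {"turn": [0, 0, 0], "translation": [20, -30, 0], "hand": 1.0},
    {"turn": [0, 0, 0], "translation": [0, -30, 0], "hand": 1.0},
    {"turn": [0, 0, 0], "translation": [0, -30, 0], "hand": 1.0},
    {"turn": [0, 0, 0], "translation": [0, 0, 0], "hand": 1.0},
    {"turn": [0, 0, 0], "translation": [0, 0, 0], "hand": 1.0}
  ]
}}

```text
time_s: 29.05
eef_pos: [296.9, -248.8, 202.8]
ee_rot: [0.0, 0.254, 0.967, -0.0]
force: [0.1, -0.4, 0.7]
grip_width: 1.001
grip_force: 0.0
```

```bash
python3 - <<'E'
from h import *
from scipy.optimize import least_squares as LS
a=cap('top'); b=cap('side'); to(W((0,0,0)))
for n,c in(('top',a),('side',b)):
    P=cloud(c); l=np.array([L(x) for x in P.reshape(-1,3)]); I=c['image'].reshape(-1,3).astype(int)
    q=l[(l[:,2]>43)&(l[:,2]<53)&(np.hypot(l[:,0]+190,l[:,1]-2)<45)]
    k=LS(lambda k:np.hypot(q[:,0]-k[0],q[:,1]-k[1])-30.5,[-190,2],loss='soft_l1').x
    m=(np.hypot(l[:,0]-k[0],l[:,1]-k[1])<26)&(l[:,2]<35)
    print(n,len(q),k,'rim z',q[:,2].min().round(),q[:,2].max().round(),'white in',(m&(I.min(1)>170)).sum(),'z>14 px',(m&(l[:,2]>16)).sum())
    if n=='top':
        M=((m&(l[:,2]>15)).reshape(400,640)*255).astype(np.uint8); v,u=np.nonzero(m.reshape(400,640)); print(np.c_[u,v].min(0),np.c_[u,v].max(0))
        u0,v0=np.c_[u,v].min(0); u1,v1=np.c_[u,v].max(0); print(c['image'][v0:v1+1,u0:u1+1].min(2)); print(P[v0:v1+1,u0:u1+1,2].round().astype(int))
# white objects on the desk near z<25 outside jar
E
```

```text
t 29.15 local [-274.7 -175.4  202.6] F [ 0.3  0.6 -0.5] w 0.999 yhead 60.8 zaxis [ 0.    -0.001 -1.   ]
translation [-274.   176.5  202.6] world [ 325.3   20.3 -202.6]
top 157 [-1.89907130e+02 -1.69016069e-01] rim z 44.0 53.0 white in 95 z>14 px 110
[292 229] [310 247]
[[156 158 148 137 131 130 140 154 158 164 173 169 166 162 159 146 119  83
   62]
 [148 133 121 118 121 137 158 167 172 185 191 189 176 159 155 160 150 119
   83]
 [123 114 113 116 127 153 172 177 185 197 207 200 190 168 144 147 160 148
  112]
 [108 111 116 121 139 164 178 180 191 202 207 206 195 172 139 128 149 158
  141]
 [109 112 116 126 151 171 174 175 182 196 204 202 190 167 140 126 145 163
  161]
 [110 114 118 136 159 165 163 158 162 174 183 185 174 153 141 148 159 166
  166]
 [111 115 123 142 158 161 161 163 158 151 150 154 144 136 149 167 173 167
  164]
 [113 114 122 140 159 172 181 184 180 163 141 123 119 121 143 166 178 171
  171]
 [114 115 119 137 164 186 199 201 196 181 153 125 112 120 141 167 179 175
  172]
 [115 117 118 137 167 192 204 208 204 188 160 129 113 123 151 175 180 177
  170]
 [113 112 117 139 16
[... 1627 characters left out ...]
 35  39  36  39  34  30   9  12   9   9   9  10
    8]
 [  7  11   8   8  21  22  36  37  34  35  33   7  10  10   9   9   6   8
    7]
 [  8   9   7  25  29  25  26  32  30  32  10  11  11   8   8   8   4   8
    9]
 [ 10   8  21  25  27  27  27  25  24  22   8  10  10   7   7  10  11   9
    8]
 [  9  10  23  27  24  26  30  26  27  19   7   9   9  11  10  10   7   5
   49]
 [ 22   8  22  24  26  30  29  30  27  18   9  10   7   8   6  12   8   7
   49]
 [ 35  23   8  26  27  28  28  28  25   8  11   5   9   9   8 969  10  52
   51]
 [ 50  36  23  22  24  29  26  24  18   9   9   9  10   9   7  23  50  50
   49]]
side 140 [-190.56090689    0.61301678] rim z 43.0 50.0 white in 28 z>14 px 29
```

Three balls show clearly in the jar. It stands upright at x = -190 mm in the dispenser's frame, about 95 mm in front of the stop, and the arm is clear.

```bash
python3 -c "
from rig import finish_job; print(finish_job())"
```

```text
the job is handed in; nothing more can be done
None
```

The job is handed in: after three full lever strokes the jar holds three balls and stands upright about 95 mm in front of the V stop, with the other three balls still in the track.

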